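# Lock a row of weighing bottles in its carrier with a wedge

### The job

Stand the loose weighing bottle from the front of the bench in the carrier next to the other two and close up the row towards the blue spring pad. Then lift the orange wedge out of its holder, set it down upright on the bench, take it again by its other pair of sides, and drive it thin end down between the row and the sloped jaw until its top is level with the top of the jaw and the spring pad is pressed in, so that nothing can rattle. Leave it there, keep the bottles upright and do not disturb the rubber stopper, the dropper bottle or the petri dish.

Things in the scene. Friction and masses are not known exactly. Their poses are not given: they have to be found in the camera images.
- carrier: grey aluminium bottle carrier fixed to the bench, 76 x 207 mm. Origin: underside, midway between the rails; row along y, from the sloped jaw (-y end) to the blue pad (+y end). Floor of the row at z = 10 mm. Rails: inner faces x = +-22, outer +-27, tops z = 22, from y = -22 to 90 mm. Bottles packed against the free pad have centres at y = 60.5, 21.5, -17.5 mm
- jaw_foot (a point): middle of the sloped jaw face at floor height, carrier (0, -56, 10) mm. The jaw is 36 mm wide (x) and faces +y: its face is at y = -(54 + 0.2 z) mm (carrier frame) up to z = 76 mm; no rails stand beside the wedge's place
- jaw_top (a point): front top edge of the upright plate that continues the jaw from z = 76 to z = 103 mm (face at y = -73.5, back at -85.5, 36 mm wide), carrier (0, -73.5, 103) mm. The wedge's top must end level with it
- bay (a point): point on the carrier floor where the centre of the loose bottle's underside belongs, carrier (0, -17.5, 10) mm
- pad (a joint): how far the blue spring pad (36 mm wide, z = 13 to 61 mm, free face at carrier y = +80 mm) is pressed in towards +y, in m: 0 free, stop at 0.008; spring 2.5 N per mm, springs back. About 3 mm when the wedge is level with the jaw
- wedge: orange plastic wedge, 0.12 kg, 44 mm wide (x), 85 mm high. Origin: middle of its thin lower end (24 mm in y, flat; it stands on it). Flat face at y = +12 mm, to face the bottles; the other face slopes from y = -12 at the bottom to y = -24 mm at z = 60, then upright to the top (parallel head, 36 mm thick, 25 mm high). In place its axes are parallel to the carrier's
- wedge_top (a point): centre of the wedge's top face, wedge (0, -6, 85) mm. Driving the wedge home takes about 5 to 20 N downwards (it moves along the jaw's slope, pushing the row against the spring); friction then keeps it there. In place the underside is 18 mm above the bench
- wedge_flat (a point): middle of the wedge's flat face, wedge (0, 12, 40) mm; in place it is at about carrier y = -34 mm. The bench in front of the carrier (towards the robot, x about 0.46, y about 0.1 m) is free for setting the wedge down
- holder: dark grey stand fixed to the bench; the wedge stands in it at the start (same axes, underside 8 mm above the bench). Origin: underside centre, base 80 x 64 mm. Cheeks at x = +-24.5 to +-32.5 mm, 44 mm deep, up to z = 93 mm cover the wedge's 44 mm-apart sides, so it can be taken only across y by its head and lifted straight up; low lips, 14 mm high, stand at its y sides
- bottle_1: glass weighing bottle with ground lid, 0.06 kg, 65 mm high: body 36 mm across up to z = 45 mm, lid flange 39 mm across at z = 45 to 51 mm, knob 14 mm. Origin: underside centre. Stands in the carrier next to the pad
- bottle_2: the same kind, second in the carrier, with a few mm of slack about it
- bottle_3: the same kind, standing loose on the bench; take it across the body
- stopper: dark grey tapered rubber stopper, 28 mm across, 30 mm high, standing on the bench; leave alone
- dropper: brown glass dropper bottle with dark rubber teat, 45 mm across, 133 mm high; leave alone
- petri: petri dish, 70 mm across, 16 mm high; leave alone
Mind the look-alikes: they are no part of the job. Of the things that look like the wedge, the largest one is meant.

How it is judged (in metres and radians):
On the way, in this order (a step that is already met when the one before it is completed fails the run):
1. the loose bottle stands upright in the carrier close up beside the other two, between the rails, released (x of bottle_3 in the frame of carrier between -0.006 and 0.006 m and y of bottle_3 in the frame of carrier between -0.026 and -0.012 m and z of bottle_3 in the frame of carrier below 0.016 m and angle between bottle_3's own z axis and vertical below 0.12 rad and contact force between the fingers and bottle_3 below 0.3 N), for 0.2 s.
2. the wedge has been lifted out of its holder and stands upright on the bench, thin end down, released (height (world z) of wedge between -0.003 and 0.005 m and angle between wedge's own z axis and vertical below 0.06 rad and horizontal distance between wedge and holder above 0.06 m and contact force between the fingers and wedge below 0.3 N and linear speed of wedge below 0.02 m/s), for 0.2 s.
At the end, for the whole second after the job is handed in: Three bottles upright in a row on the carrier floor, within 6 mm of its centre line; wedge released, at rest, upright, flat face to the bottles, within 8 mm of the centre line and 7 deg of yaw, top level with the jaw top within 6 mm; spring pad pressed in over 1.5 mm (x of bottle_1 in the frame of carrier between -0.006 and 0.006 m and y of bottle_1 in the frame of carrier between 0.05 and 0.07 m and z of each of bottle_1, bottle_2, bottle_3 in the frame of carrier below 0.016 m and angle between each of bottle_1, bottle_2, bottle_3's own z axis and vertical below 0.12 rad and x of bottle_2 in the frame of carrier between -0.006 and 0.006 m and y of bottle_2 in the frame of carrier between 0.012 and 0.03 m and x of bottle_3 in the frame of carrier between -0.006 and 0.006 m and y of bottle_3 in the frame of carrier between -0.026 and -0.008 m and value of joint pad above 0.0015 m and z of wedge_top in the frame of carrier between 0.097 and 0.109 m and x of wedge in the frame of carrier between -0.008 and 0.008 m and y of wedge_flat in the frame of carrier between -0.04 and -0.026 m and angle between wedge's own z axis and vertical below 0.08 rad and angle between the x axis of wedge and the x axis of carrier, either way round below 0.12 rad and contact force between the fingers and wedge below 0.3 N and linear speed of wedge below 0.01 m/s); the robot touches nothing.
It fails at once if a bottle is tipped more than 30 degrees (angle between any of bottle_1, bottle_2, bottle_3's own z axis and vertical above 0.52 rad).
It fails at once if the rubber stopper, the dropper bottle or the petri dish is moved more than 20 mm (distance of any of stopper, dropper, petri from where it was at the start of the episode above 0.02 m).
It also fails if it takes over 67 s, if anything falls off the work surface, if the arm or the gripper's body presses on something with over 40 N, if the wrist force passes 120 N, or if a joint passes its speed limit or range.

### The arm

A 6-joint arm with a two-finger parallel gripper is mounted at the origin on a cart in front of the work surface, level with it; the furniture and walls round the work are solid. World frame = base frame: x ahead of the robot, y to its left, z up, the work surface at z = 0. Lengths are in m, angles in degrees, forces in N, time in s.
With the tool pointing down it reaches from about 0.3 to 0.75 m from the base axis. Payload 8.5 kg.
Tool frame: the origin (TCP) lies on the centre line of the jaws, within the pads' length; the fingertips stand 17 mm ahead of it and the grasp point (between the pads) lies 2 mm behind it; z points along the fingers, y is the direction in which the jaws open and shut (so a half turn about z gives the same grasp; the last joint's range is limited). The gripper opens to 85 mm and grips with 20 to 120 N. Pads are 22 mm wide; open, the fingers measure 114 mm over their backs; the gripper's body (76 mm by 85 mm) begins 54 mm behind the grasp point. The pads swing forward as they close: fully open they stand 13 mm farther back than shut.
Start: joints at [-89.341, 21.807, 74.336, -0, 83.858, -12.336], TCP at [0.124, -0.536, 0.248] pointing down, gripper open.
Joint ranges: [-178.18, 178.18], [-50.72, 133.34], [12.68, 142.11], [-81.47, 261.47], [9.98, 163.14], [-165.26, 165.26]. Speed limits (degrees/s): [136.94, 136.94, 180, 180, 180, 180].

### API

Orientations are given as a 3x3 rotation matrix whose columns are the frame's x, y, z axes.
In Python, from rig import env, imaging, close_job gives the robot as it stands.
- The arm moves only by the tool step_arm, never from a script. Its argument "steps" is one flat list of numbers, 7 for each row, row after row: the opening, from 0 (shut) to 1 (fully open), then the shift along the tool's x, y, z as a fraction of full scale, then the turn, a rotation vector about the tool's x, y, z as a fraction of full scale. A call has 1 to 10 rows; each row is the pose to reach, as a shift and turn from the pose commanded when the call began, along the tool's axes at that moment; what a row does not reach only later rows make up. Full scale, the value 1, is 0.3 m for a shift and 45 degrees for a turn. A row lasts 1/10 s, in which the tool goes at most 50 mm and 8.59 degrees, less where a joint would pass 70% of its speed; a pose out of reach is approached as far as the arm can. A call with a number of a shift or a turn outside -1 to 1 is refused whole. A call with a gripper value outside its range is refused whole. The fingers move at their own pace and stop on an object; "grip_force" is the grip in N (left out, the last holds). Time passes only in rows, so rows that repeat a pose let the fingers close. It gives the time, the measured TCP pose, the force and the opening at its end, in the units of the state.
- env.observe(): the state, without advancing time (a new reading comes with each control period).
- imaging.get_image(name): name is "scene" or "side" or "wrist"; returns (picture, depth): 400x640x3 uint8, blue, green, red; 400x640 float32, m along the optical axis (not along the pixel's ray), 0 where there is no reading.
- imaging.get_calibration(name): a dict with "camera_matrix" (3x3 intrinsics, pixels), "world_from_camera" (4x4, takes a point from camera to world coordinates). Camera axes: x right, y down, z forward; pixel columns grow to the right and rows downward; lengths in m; the calibration is good to about 2 mm. A picture is of the moment at which its call begins: read the wrist's pose just before it. get_calibration takes no time and is no camera call; for the wrist camera it gives the pose at the moment of the call.
- close_job(): hands the job in, once; it reports no verdict.
Trained networks look in the newest picture that a camera, given by its name, has taken for a name from the list of things; names that differ only in an ending like _2 or _b are one class to them, and where a whole thing is asked for, a point or a joint stands for the part that bears it (a point fixed in the world has none). Each returns a list of dicts, best first, with "score" (0 to 1); they miss things now and then, are a little off and sometimes report something else, mostly with a low value. They report only what shows in the picture. A call takes as long as a camera call. They do not tell look-alikes from the thing itself.
- imaging.spot_in(camera, target): "pixel" ([column, row] in pixels, amid what is visible of it).
- imaging.regions_of(camera, target): "mask" (400x640 bool, what is visible of it) and "pixel" ([column, row] in pixels, amid what is visible of it).
- imaging.pinpoint(camera, target): "pixel" ([column, row] in pixels: a listed point, or the origin of a listed thing).
The state is a dict: "time_s": time; "q": joint angles; "qvel": joint speeds; "joint_efforts": joint torques, N m; "position": TCP position; "tool_rot": TCP orientation; "ft_force": force on the tool from outside, world axes, zero at the start; "wrist_torque": the same for the moment, N m; "grip_width": finger opening in m.
Only numpy, scipy, OpenCV 4.12 (cv2) and the standard library are available. Lean on these libraries where they do the work, as an engineer would, in place of code of your own. Each camera call takes 0.05 s, during which the arm holds its last target.

## Working session

There is one attempt and no reset: what is moved stays moved. The work goes in short steps, Python scripts to look and compute and a tool call to move; the robot and the scene stay as the last step left them, time stands still between calls to the robot, and variables do not carry over. Pictures are saved under pics/ and viewed, and the job is handed in when it is done.

Besides the shell and the picture viewer there is one more tool, called after "Emit:" by a JSON object that holds its "op" and its "data", one argument or row to a line. step_arm: Moves the arm, as the interface text tells. Shift numbers are shares of 0.3 m and turn numbers shares of 45 degrees, none past 1 either way. Its arguments: {"type":"object","properties":{"steps":{"type":"array","items":{"type":"number"}},"grip_force":{"type":"number"}},"required":["steps"]}

```bash
ls; mkdir -p pics
python3 - <<'E'
from rig import env, imaging
import cv2,numpy as np
print(env.observe())
for n in ["scene","side","wrist"]:
    p,d=imaging.get_image(n); cv2.imwrite(f"pics/{n}0.png",p); np.save(f"pics/{n}0d.npy",d)
    c=imaging.get_calibration(n); print(n,c)
E
```

```text
pics
{'time_s': 0.0, 'q': array([-8.93396719e+01,  2.18416082e+01,  7.43883293e+01, -6.21775987e-04,
        8.38568292e+01, -1.23364427e+01]), 'qvel': array([ 0.06665117,  0.03254026, -0.10583286,  0.1422465 ,  0.11559545,
       -0.03096927]), 'joint_efforts': array([-1.81002746e-03, -4.48468316e+01, -2.31278819e+01, -2.71644876e-04,
        4.73498774e-03,  2.01781000e-05]), 'position': array([ 0.12367846, -0.53562066,  0.24768492]), 'tool_rot': array([[ 9.74382483e-01,  2.24897258e-01, -2.82415016e-05],
       [ 2.24897042e-01, -9.74381356e-01,  1.51413814e-03],
       [ 3.13007523e-04, -1.48170111e-03, -9.99998853e-01]]), 'ft_force': array([ 0.37596921,  0.01966218, -0.58613164]), 'wrist_torque': array([-0.02303755, -0.00736428, -0.00865135]), 'grip_width': 0.0854878940460726}
scene {'camera_matrix': array([[438.06759715,   0.        , 322.99404117],
       [  0.        , 438.06759715, 208.47777922],
       [  0.        ,   0.        ,   1.        ]]), 'world_from_camera': array([[-0.79445479, -0.28259799,  0.53756856,  0.02405317],
       [-0.60680928,  0.40577015, -0.68347135,
[... 425 characters left out ...]
698185,  0.89942681, -0.86011092],
       [ 0.00894824, -0.8994606 , -0.43691024,  0.58481367],
       [ 0.        ,  0.        ,  0.        ,  1.        ]])}
wrist {'camera_matrix': array([[349.45552125,   0.        , 323.35855212],
       [  0.        , 349.45552125, 203.80889885],
       [  0.        ,   0.        ,   1.        ]]), 'world_from_camera': array([[ 2.24339800e-01, -9.28380764e-01, -2.96278267e-01,
         1.99087050e-01],
       [-9.74510664e-01, -2.13966017e-01, -6.74352287e-02,
        -5.19772929e-01],
       [-7.87911701e-04,  3.03854736e-01, -9.52718048e-01,
         3.74027566e-01],
       [ 0.00000000e+00,  0.00000000e+00,  0.00000000e+00,
         1.00000000e+00]])}
```

View pics/scene0.png

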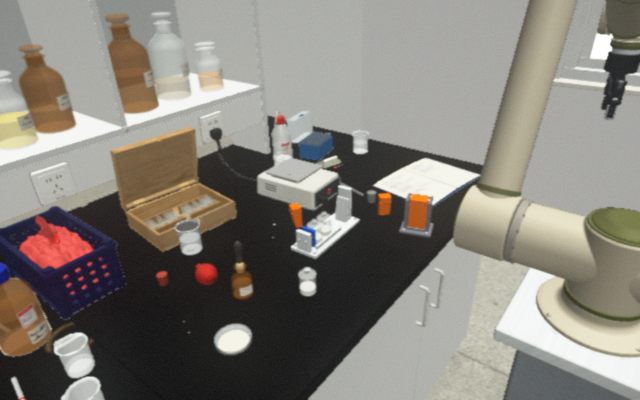

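View pics/side0.png

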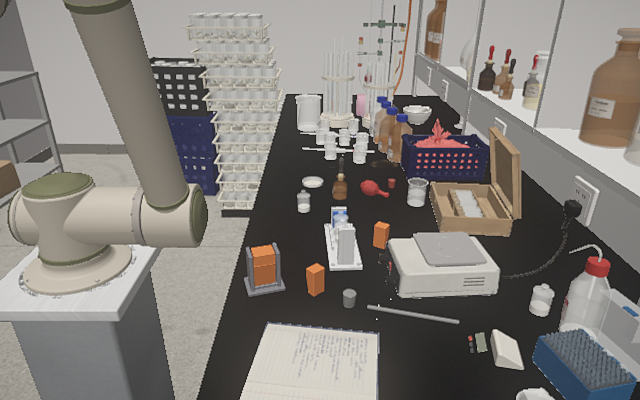

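View pics/wrist0.png

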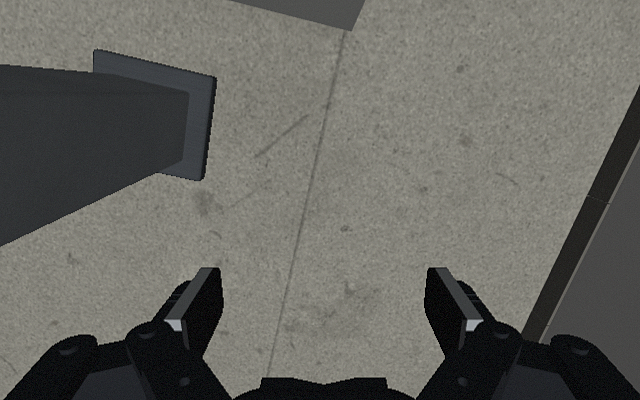

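The scene shows orange candidates at scene pixels (296,214), (384,204) and (418,210, in the dark holder). The one in the holder is the largest and is the wedge. The loose bottle is at scene (307,282) / side (304,201); a look-alike glass stands at side (541,299), beside the balance. The carrier is at scene (325,232). Next I'll measure these roughly.

```bash
cat > h.py <<'E'
from rig import env, imaging
import cv2,numpy as np
def snap(n,tag):
    p,d=imaging.get_image(n); c=imaging.get_calibration(n); cv2.imwrite(f"pics/{tag}.png",p)
    np.savez(f"pics/{tag}.npz",p=p,d=d,K=c["camera_matrix"],T=c["world_from_camera"]); return p,d,c
def ray(c,px):
    K=c["camera_matrix"];T=c["world_from_camera"]
    v=T[:3,:3]@np.array([(px[0]-K[0,2])/K[0,0],(px[1]-K[1,2])/K[1,1],1]); return T[:3,3],v
def onz(c,px,z):
    o,v=ray(c,px); return o+v*(z-o[2])/v[2]
def proj(c,P):
    K=c["camera_matrix"];T=c["world_from_camera"]
    q=(np.asarray(P)-T[:3,3])@T[:3,:3]; return q[...,:2]/q[...,2:]*[K[0,0],K[1,1]]+[K[0,2],K[1,2]]
def cloud(c,d,mask=None):
    K=c["camera_matrix"];T=c["world_from_camera"]
    v,u=np.nonzero((d>0)&(mask if mask is not None else True)); z=d[v,u]
    P=np.c_[(u-K[0,2])/K[0,0]*z,(v-K[1,2])/K[1,1]*z,z]; return P@T[:3,:3].T+T[:3,3]
E
python3 - <<'E'
from h import *
np.set_printoptions(precision=4,suppress=True)
Z=dict(carrier=0,jaw_foot=.01,jaw_top=.103,bay=.01,wedge=.008,wedge_top=.093,holder=0,bottle_3=0,stopper=0,dropper=0,petri=0)
for n in ["scene","side"]:
    p,d,c=snap(n,n+"1")
    for t,z in Z.items():
        for r in imaging.pinpoint(n,t)[:4]:
            print(n,t,round(r["score"],2),np.round(r["pixel"],1),onz(c,r["pixel"],z)[:2])
    cv2.imwrite(f"pics/{n}1c.png",cv2.resize(p[150:310,240:460] if n=="scene" else p[170:330,230:420],None,fx=3.6,fy=3.6,interpolation=cv2.INTER_CUBIC))
print(env.observe()["time_s"])
E
```

```text
scene carrier 0.89 [328.8 233.3] [0.6135 0.0743]
scene jaw_foot 0.62 [337.6 222.8] [0.6158 0.0313]
scene jaw_top 0.84 [339.5 190.7] [0.6158 0.0215]
scene bay 0.84 [328.9 221.3] [0.6396 0.0385]
scene bay 0.56 [308.7 289.8] [0.5057 0.2908]
scene wedge 0.92 [419.6 228. ] [ 0.4263 -0.0737]
scene wedge 0.68 [383.  210.5] [ 0.5517 -0.0986]
scene wedge 0.66 [296.7 226. ] [0.6978 0.1049]
scene wedge_top 0.79 [385.6 195.1] [ 0.5145 -0.0418]
scene wedge_top 0.77 [293.6 207.6] [0.6678 0.1449]
scene wedge_top 0.72 [420.7 198.9] [ 0.4313 -0.0742]
scene wedge_top 0.26 [326.4 230.4] [0.5377 0.1822]
scene holder 0.83 [417.6 229.2] [ 0.4331 -0.0771]
scene holder 0.37 [419.9 217.8] [ 0.4547 -0.1338]
scene bottle_3 0.56 [309.4 290. ] [0.5119 0.2815]
scene bottle_3 0.53 [324.7 235. ] [0.6173 0.0871]
scene bottle_3 0.46 [315.  240.7] [0.6215 0.1228]
scene bottle_3 0.25 [334.1 224.7] [0.6274 0.0316]
scene stopper 0.58 [371.7 201.9] [ 0.6118 -0.1358]
scene dropper 0.69 [242.5 294.6] [0.6203 0.3781]
scene dropper 0.24 [330.8 226.3] [0.6298 0.0433]
scene petri 0.84 [232.7 340.5] [0.5385 0.4812]
side carrier 
[... 313 characters left out ...]
.0706]
side wedge 0.79 [316.  294.1] [ 0.5493 -0.1177]
side wedge_top 0.74 [386.2 224.5] [0.7114 0.0304]
side wedge_top 0.59 [260.2 251.4] [ 0.4334 -0.0865]
side wedge_top 0.56 [314.2 267.6] [ 0.5454 -0.1446]
side wedge_top 0.56 [262.2 282.9] [ 0.4495 -0.1944]
side holder 0.87 [266.1 288.3] [ 0.4415 -0.0878]
side holder 0.28 [310.6 182.9] [0.5308 0.4831]
side bottle_3 0.72 [341.5 232.7] [0.6168 0.1529]
side bottle_3 0.71 [302.8 209.4] [0.5103 0.2884]
side bottle_3 0.62 [339.4 243. ] [0.6088 0.1005]
side stopper 0.49 [350.7 305.6] [ 0.6204 -0.1448]
side stopper 0.36 [310.1 179.9] [0.5288 0.5085]
side dropper 0.88 [339.2 196.4] [0.6212 0.3788]
side petri 0.45 [310.7 181.1] [0.5309 0.4983]
1.35
```

```bash
ls pics
```

```text
scene0.png
scene0d.npy
scene1.npz
scene1.png
scene1c.png
side0.png
side0d.npy
side1.npz
side1.png
side1c.png
wrist0.png
wrist0d.npy
```

View pics/scene1c.png

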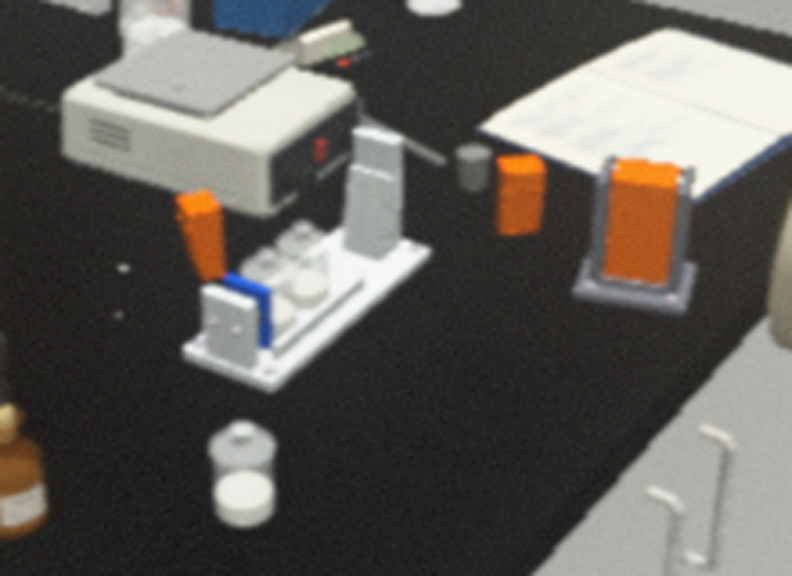

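View pics/side1c.png

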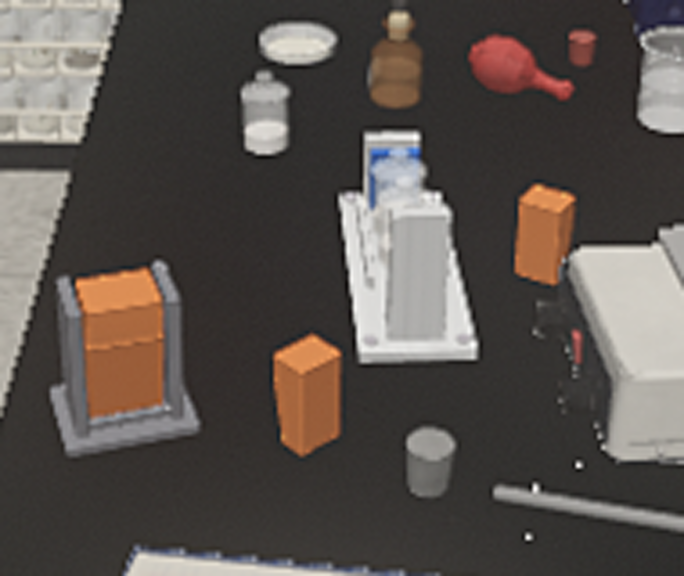

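The crops confirm it. The holder at scene (418,210) has the big wedge, with its seam (sloped side) facing -y. The two free orange blocks are smaller decoys. The loose bottle is at about (0.51, 0.285). I'll move over for a close wrist view.

Emit:
{"op": "step_arm", "data": {
  "steps": [1, 0.75, -0.75, -0.2, 0, 0, -0.85, 1, 0.75, -0.75, -0.2, 0, 0, -0.85, 1, 0.75, -0.75, -0.2, 0, 0, -0.85, 1, 0.75, -0.75, -0.2, 0, 0, -0.85, 1, 0.75, -0.75, -0.2, 0, 0, -0.85, 1, 0.75, -0.75, -0.2, 0, 0, -0.85, 1, 0.75, -0.75, -0.2, 0, 0, -0.85, 1, 0.75, -0.75, -0.2, 0, 0, -0.85],
  "grip_force": 30
}}

```text
time_s: 2.15
position: [0.2934, -0.2639, 0.3093]
tool_rot: [[0.623, 0.782, 0.001], [0.782, -0.623, -0.002], [-0.0, 0.002, -1.0]]
ft_force: [0.5, -0.6, 0.3]
grip_width: 0.0858
```

Emit:
{"op": "step_arm", "data": {
  "steps": [1, 1, -0.24, 0, 0, 0, -0.86, 1, 1, -0.24, 0, 0, 0, -0.86, 1, 1, -0.24, 0, 0, 0, -0.86, 1, 1, -0.24, 0, 0, 0, -0.86, 1, 1, -0.24, 0, 0, 0, -0.86, 1, 1, -0.24, 0, 0, 0, -0.86, 1, 1, -0.24, 0, 0, 0, -0.86]
}}

```text
time_s: 2.85
position: [0.4251, 0.0162, 0.308]
tool_rot: [[-0.004, 1.0, -0.0], [1.0, 0.004, 0.001], [0.001, -0.0, -1.0]]
ft_force: [0.3, -1.3, -0.0]
grip_width: 0.0857
```

Emit:
{"op": "step_arm", "data": {
  "steps": [1, 0.43, 0.2, 0, 0, 0, 0, 1, 0.43, 0.2, 0, 0, 0, 0, 1, 0.43, 0.2, 0, 0, 0, 0, 1, 0.43, 0.2, 0, 0, 0, 0, 1, 0.43, 0.2, 0, 0, 0, 0]
}}

```text
time_s: 3.35
position: [0.4844, 0.1412, 0.3077]
tool_rot: [[0.001, 1.0, -0.001], [1.0, -0.001, -0.001], [-0.001, -0.001, -1.0]]
ft_force: [-0.5, -0.2, 0.4]
grip_width: 0.0855
```

Run:
```python
from h import *
np.set_printoptions(precision=4,suppress=True)
p,d,c=snap("wrist","w2"); n="wrist"
Z=dict(carrier=0,jaw_foot=.01,jaw_top=.103,bay=.01,pad=.03,wedge=.008,wedge_top=.093,holder=0,bottle_3=0)
for t,z in Z.items():
    if t=="pad": continue
    for r in imaging.pinpoint(n,t)[:4]:
        print(n,t,round(r["score"],2),np.round(r["pixel"],1),onz(c,r["pixel"],z)[:2])
print(env.observe()["position"])
```

```text
wrist carrier 0.97 [423.3 203.7] [0.6135 0.0782]
wrist jaw_foot 0.56 [422.9 254.1] [0.6159 0.0107]
wrist bay 0.98 [422.2 221.5] [0.6111 0.0572]
wrist bay 0.41 [425.2 199.6] [0.6124 0.0868]
wrist wedge 0.93 [369.6 320.8] [ 0.5491 -0.0953]
wrist wedge 0.87 [497.3 199.5] [0.7049 0.0862]
wrist wedge 0.74 [293.2 311.3] [ 0.44   -0.0793]
wrist wedge_top 0.83 [283.3 356.2] [ 0.4352 -0.0824]
wrist wedge_top 0.67 [526. 211.] [0.6922 0.0998]
wrist wedge_top 0.56 [371.9 351.2] [ 0.5404 -0.0753]
wrist wedge_top 0.24 [293.8 307.8] [ 0.4496 -0.0156]
wrist holder 0.76 [291.5 306.9] [ 0.4369 -0.0775]
wrist bottle_3 0.91 [428.1 198.1] [0.619  0.0858]
wrist bottle_3 0.76 [426.5 164.7] [0.6131 0.1297]
wrist bottle_3 0.67 [420.  223.7] [0.6114 0.0503]
wrist bottle_3 0.61 [347.2  33.3] [0.5106 0.2802]
[0.484  0.1414 0.3085]
```

View pics/w2.png

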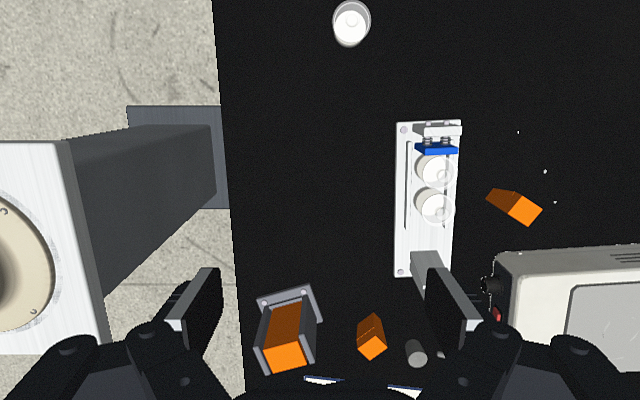

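The wrist view shows the loose bottle at (350,22), the carrier at (425,205) with its pad at the top (437,148) and two bottles at (434,168) and (434,207), and the holder with the wedge at (287,335). I'll fit the carrier plate and holder from depth.

```bash
cat > fit.py <<'E'
from h import *
import sys
np.set_printoptions(precision=4,suppress=True)
def load(t):
    z=np.load(f"pics/{t}.npz"); return z["p"],z["d"],dict(camera_matrix=z["K"],world_from_camera=z["T"])
def rect(P):
    r=cv2.minAreaRect((P[:,:2]*1000).astype(np.float32)); return r
E
python3 - <<'E'
from fit import *
p,d,c=load("w2")
# carrier edge pixels
for px in [(397,122),(460,120),(453,277),(394,277)]: print(px,onz(c,px,0.01)[:2])
P=cloud(c,d); 
m=(P[:,0]>.55)&(P[:,0]<.68)&(P[:,1]>-.05)&(P[:,1]<.21)
Q=P[m]; print(np.histogram(Q[:,2],bins=np.arange(-.01,.12,.005)))
Q=Q[(Q[:,2]>.006)&(Q[:,2]<.014)]; print("plate",len(Q),rect(Q))
m=(P[:,0]>.36)&(P[:,0]<.51)&(P[:,1]>-.16)&(P[:,1]<.0)
Q=P[m]; print(np.histogram(Q[:,2],bins=np.arange(-.01,.12,.005)))
for lo,hi in [(.003,.012),(.08,.1)]:
    R=Q[(Q[:,2]>lo)&(Q[:,2]<hi)]; print(len(R),rect(R))
E
```

```text
(397, 122) [0.5707 0.1831]
(460, 120) [0.6451 0.1852]
(453, 277) [ 0.6599 -0.0237]
(394, 277) [ 0.5794 -0.0236]
(array([   0, 1892, 7299,  970, 3402,  281,  656,  175,  210,  208,  368,
        252,  138,  685, 1679,   28,  276,   65,    8,    0,    0,    0,
          0,    0,    0]), array([-0.01 , -0.005,  0.   ,  0.005,  0.01 ,  0.015,  0.02 ,  0.025,
        0.03 ,  0.035,  0.04 ,  0.045,  0.05 ,  0.055,  0.06 ,  0.065,
        0.07 ,  0.075,  0.08 ,  0.085,  0.09 ,  0.095,  0.1  ,  0.105,
        0.11 ,  0.115]))
plate 4269 ((612.8604736328125, 82.02704620361328), (76.81291961669922, 206.9915008544922), 2.5204029083251953)
(array([   0,  983, 5107,  684,  313,  145,  120,  118,  128,  126,  132,
        131,  140,  143,  146,  155,  155,  174,  174,  220, 1411,   33,
          0,    0,    0]), array([-0.01 , -0.005,  0.   ,  0.005,  0.01 ,  0.015,  0.02 ,  0.025,
        0.03 ,  0.035,  0.04 ,  0.045,  0.05 ,  0.055,  0.06 ,  0.065,
        0.07 ,  0.075,  0.08 ,  0.085,  0.09 ,  0.095,  0.1  ,  0.105,
        0.11 ,  0.115]))
873 ((435.2076721191406, -78.14716339111328), (149.9601593017578, 138.42227172851562), 87.87837982177734)
1838 ((436.1456298828125, -79.12352752685547), (65.23930358886719, 44.28570556640625), 17.83005142211914)
```

Run:
```python
from fit import *
p,d,c=load("w2")
th=np.radians(2.5); R=np.array([[np.cos(th),-np.sin(th)],[np.sin(th),np.cos(th)]])
pc=np.array([.6129,.0820])
def loc(P): return np.c_[(P[:,:2]-pc)@R, P[:,2]]
hsv=cv2.cvtColor(p,cv2.COLOR_BGR2HSV)
blue=(hsv[...,0]>105)&(hsv[...,0]<130)&(hsv[...,1]>150)
blue[:, :400]=0; blue[:,470:]=0; blue[170:]=0
B=loc(cloud(c,d,blue)); print("blue",len(B)); T=B[B[:,2]>.056]; print("top y range",np.percentile(T[:,1],[1,5,50,95,99]),np.percentile(T[:,0],[1,50,99]),np.median(T[:,2]))
P=cloud(c,d); L=loc(P); s=(abs(L[:,0])<.04)&(abs(L[:,1])<.11)
for lo,hi in [(.018,.026),(.026,.045),(.055,.066),(.07,.085)]:
    Q=L[s&(L[:,2]>lo)&(L[:,2]<hi)]; print(lo,len(Q),np.percentile(Q[:,0],[1,50,99]),np.percentile(Q[:,1],[1,10,50,90,99]))
# lids flange z 61 (carrier): 
Q=L[s&(L[:,2]>.055)&(L[:,2]<.064)&(L[:,1]<.065)]
im=np.zeros((220,80),np.uint8); 
for x,y,z in Q: im[int(110-y*1000),int(40+x*1000)]=255
cv2.imwrite("pics/lid.png",cv2.resize(im,None,fx=3,fy=3))
# wedge
org=(hsv[...,0]>3)&(hsv[...,0]<20)&(hsv[...,1]>180); org[:, :240]=0; org[:,330:]=0; org[:290]=0
O=cloud(c,d,org); t=O[O[:,2]>.088]; print("wedge top",len(t),rect(t),np.median(t[:,2]))
# bottle 3
P3=P[(abs(P[:,0]-.511)<.03)&(abs(P[:,1]-.285)<.035)&(P[:,2]>.004)]; print(len(P3))
for lo,hi in [(.004,.02),(.02,.04),(.04,.049),(.049,.06),(.06,.07)]:
    Q=P3[(P3[:,2]>lo)&(P3[:,2]<hi)]; print(lo,len(Q),Q.mean(0) if len(Q) else 0, cv2.minEnclosingCircle((Q[:,:2]*1000).astype(np.float32)) if len(Q)>3 else 0)
```

```text
blue 392
top y range [0.0718 0.0722 0.076  0.0794 0.0796] [-0.0182 -0.0018  0.0161] 0.06150455723431941
0.018 813 [-0.0273 -0.0225  0.0262] [-0.0848 -0.0666  0.021   0.0781  0.1015]
0.026 923 [-0.0203 -0.0102  0.0165] [-0.0894 -0.071   0.0238  0.0999  0.1052]
0.055 2370 [-0.0195 -0.0027  0.0186] [-0.0789 -0.0011  0.0492  0.0961  0.1013]
0.07 349 [-0.0183 -0.0015  0.0069] [-0.0922 -0.082   0.0125  0.0545  0.0574]
wedge top 1031 ((437.12322998046875, -82.02189636230469), (44.21196746826172, 37.04283905029297), 18.174083709716797) 0.09365487612042589
1450
0.004 52 [0.5089 0.2691 0.0121] ((510.658447265625, 275.232177734375), 15.66437816619873)
0.02 57 [0.5077 0.2687 0.0272] ((508.88525390625, 273.9744873046875), 14.426864624023438)
0.04 122 [0.5061 0.2867 0.0484] ((511.56964111328125, 284.62982177734375), 19.605072021484375)
0.049 1017 [0.5119 0.2835 0.0506] ((511.5191650390625, 284.2452697753906), 19.399778366088867)
0.06 202 [0.5111 0.2841 0.0637] ((511.1554870605469, 284.49591064453125), 7.311068534851074)
```

Run:
```python
import cv2
p=cv2.imread("pics/w2.png"); cv2.imwrite("pics/w2c.png",cv2.resize(p[100:300,360:500],None,fx=3,fy=3,interpolation=cv2.INTER_CUBIC))
```

```text
(no output)
```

View pics/w2c.png

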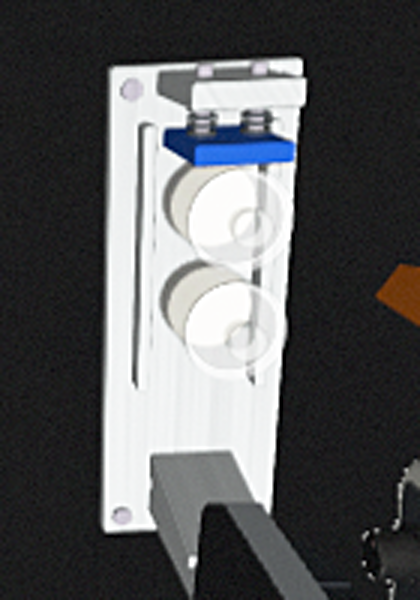

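The pad's free face puts the carrier origin at about (0.613, 0.074) with yaw +2.5°. Bottle_3 is at (0.5113, 0.2845). The holder's yaw is about 18°, with its cheek centre at (0.436, -0.079). Next I'll grasp bottle_3 across the body.

Emit:
{"op": "step_arm", "data": {
  "steps": [1, 0.478, 0.09, 0.6, 0, 0, 0, 1, 0.478, 0.09, 0.6, 0, 0, 0, 1, 0.478, 0.09, 0.6, 0, 0, 0, 1, 0.478, 0.09, 0.6, 0, 0, 0, 1, 0.478, 0.09, 0.6, 0, 0, 0, 1, 0.478, 0.09, 0.6, 0, 0, 0]
}}

```text
time_s: 4.4
position: [0.5098, 0.2865, 0.1247]
tool_rot: [[-0.001, 1.0, -0.006], [1.0, 0.001, -0.002], [-0.002, -0.006, -1.0]]
ft_force: [0.8, -0.5, -0.4]
grip_width: 0.0857
```

Run:
```python
from fit import *
p,d,c=snap("wrist","w3"); print(env.observe()["position"])
print(proj(c,[[.5113,.2845,.065],[.5113,.2845,.0]]))
P=cloud(c,d); P3=P[(abs(P[:,0]-.511)<.03)&(abs(P[:,1]-.285)<.035)&(P[:,2]>.004)]
for lo,hi in [(.047,.056),(.06,.07)]:
    Q=P3[(P3[:,2]>lo)&(P3[:,2]<hi)]; print(lo,len(Q),np.median(Q[:,2]),cv2.minEnclosingCircle((Q[:,:2]*1000).astype(np.float32)))
```

```text
[0.5107 0.2856 0.1271]
[[325.4629 232.1699]
 [325.2597 199.3824]]
0.047 2479 0.05249226296347842 ((512.57373046875, 284.25341796875), 19.60135269165039)
0.06 463 0.06600507732808888 ((512.474365234375, 284.5286560058594), 7.473004341125488)
```

View pics/w3.png

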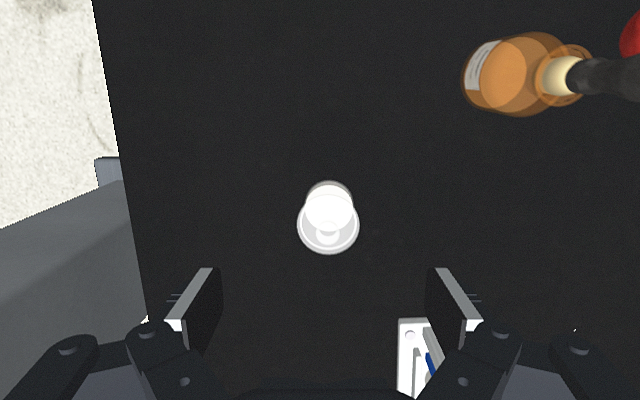

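The bottle is at (328,217), centred between the open fingers. Going down and closing.

Emit:
{"op": "step_arm", "data": {
  "steps": [1, 0, 0, 0.2, 0, 0, 0, 1, 0, 0, 0.327, 0, 0, 0, 1, 0, 0, 0.327, 0, 0, 0, 1, 0, 0, 0.327, 0, 0, 0, 0.3, 0, 0, 0.327, 0, 0, 0, 0.3, 0, 0, 0.327, 0, 0, 0, 0.3, 0, 0, 0.327, 0, 0, 0, 0.3, 0, 0, 0.327, 0, 0, 0, 0.3, 0, 0, 0.327, 0, 0, 0, 0.3, 0, 0, 0.327, 0, 0, 0],
  "grip_force": 30
}}

```text
time_s: 5.45
position: [0.5119, 0.2855, 0.0318]
tool_rot: [[0.001, 1.0, 0.002], [1.0, -0.001, 0.001], [0.001, 0.002, -1.0]]
ft_force: [-0.9, -0.7, 8.6]
grip_width: 0.0374
```

Emit:
{"op": "step_arm", "data": {
  "steps": [0, 0, 0, 0, 0, 0, 0, 0, 0, 0, 0, 0, 0, 0, 0, 0, 0, 0, 0, 0, 0]
}}

```text
time_s: 5.75
position: [0.5119, 0.2855, 0.0318]
tool_rot: [[0.001, 1.0, 0.002], [1.0, -0.001, 0.001], [0.001, 0.002, -1.0]]
ft_force: [-1.4, -0.7, 7.3]
grip_width: 0.0372
```

Run:
```python
from fit import *
p,d,c=snap("wrist","w4"); o=env.observe(); print(o["position"],o["ft_force"],o["grip_width"])
```

```text
[0.5118 0.2855 0.0318] [-1.7268 -0.2755  8.1393] 0.03736473796415096
```

View pics/w4.png

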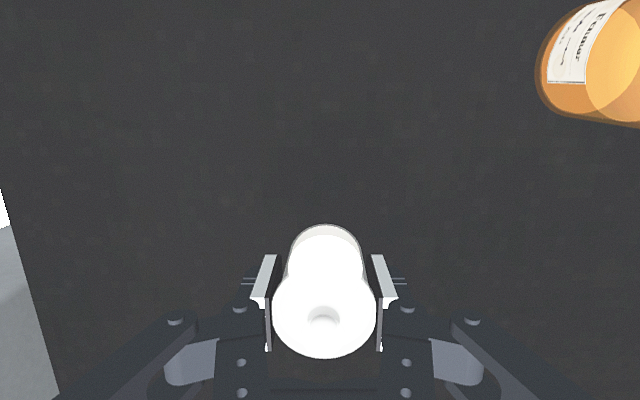

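Emit:
{"op": "step_arm", "data": {
  "steps": [0, 0, 0, -0.1, 0, 0, 0, 0, 0, 0, -0.4, 0, 0, 0, 0, 0, 0, -0.4, 0, 0, 0, 0, 0, 0, -0.4, 0, 0, 0]
}}

```text
time_s: 6.2
position: [0.5132, 0.2861, 0.1563]
tool_rot: [[0.001, 1.0, 0.011], [1.0, -0.001, 0.003], [0.003, 0.011, -1.0]]
ft_force: [0.5, 0.7, -1.4]
grip_width: 0.0374
```

Run:
```python
from fit import *
p,d,c=snap("wrist","w5"); o=env.observe(); print(o["position"],o["ft_force"],o["grip_width"])
p,d,c=snap("side","s5"); cv2.imwrite("pics/s5c.png",cv2.resize(p[100:330,230:420],None,fx=2.5,fy=2.5,interpolation=cv2.INTER_CUBIC))
```

```text
[0.512  0.2856 0.1531] [ 0.866  -0.3677 -1.8371] 0.037401609921354904
```

View pics/w5.png

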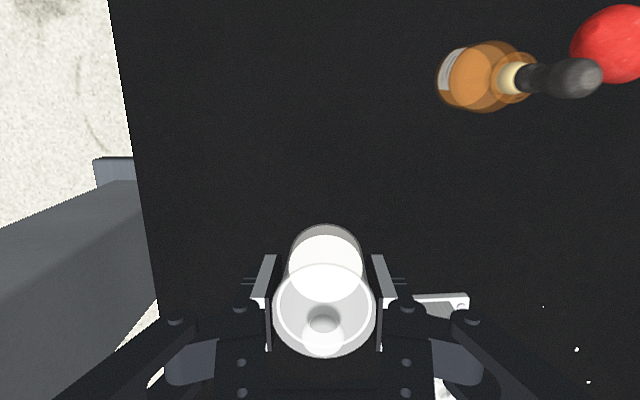

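View pics/s5c.png

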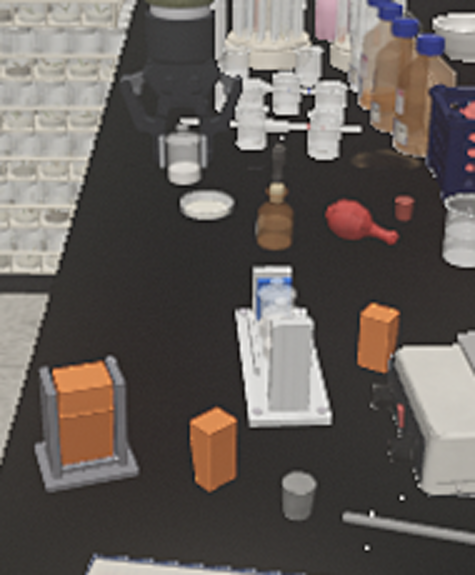

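The bottle is held upright. Moving it over the bay, slightly short of the row (carrier y of about -23 mm).

Emit:
{"op": "step_arm", "data": {
  "steps": [0, -0.782, 0.34, 0, 0, 0, -0.056, 0, -0.782, 0.34, 0, 0, 0, -0.056, 0, -0.782, 0.34, 0, 0, 0, -0.056, 0, -0.782, 0.34, 0, 0, 0, -0.056, 0, -0.782, 0.34, 0, 0, 0, -0.056, 0, -0.782, 0.34, 0, 0, 0, -0.056, 0, -0.782, 0.34, 0, 0, 0, -0.056, 0, -0.782, 0.34, 0, 0, 0, -0.056]
}}

```text
time_s: 7.1
position: [0.6122, 0.0515, 0.1491]
tool_rot: [[-0.044, 0.999, -0.002], [0.999, 0.044, 0.001], [0.001, -0.002, -1.0]]
ft_force: [-0.3, -0.4, -1.3]
grip_width: 0.0374
```

Run:
```python
from fit import *
p,d,c=snap("wrist","w6"); o=env.observe(); print(o["position"],o["ft_force"],o["grip_width"]); print(o["tool_rot"])
P=cloud(c,d)
th=np.radians(2.5); R=np.array([[np.cos(th),-np.sin(th)],[np.sin(th),np.cos(th)]])
L=np.c_[(P[:,:2]-[.613,.074])@R,P[:,2]]
Q=L[(abs(L[:,0])<.05)&(L[:,1]<.13)&(L[:,1]>.0)]
k=Q[(Q[:,2]>.066)&(Q[:,2]<.085)]; print("knobs",len(k),np.median(k[:,2]))
for a,b in [(0,.04),(.04,.08)]:
    q=k[(k[:,1]>a)&(k[:,1]<b)]; 
    if len(q)>5: print(cv2.minEnclosingCircle((q[:,:2]*1000).astype(np.float32)))
q=Q[(Q[:,2]>.018)&(Q[:,2]<.028)]; print("rails",np.percentile(q[:,0],[1,99]),np.percentile(q[:,1],[1,99]))
```

```text
[0.6122 0.052  0.1495] [ 0.2522  0.1544 -0.8922] 0.037795888644258376
[[-0.0444  0.999  -0.0018]
 [ 0.999   0.0444  0.0005]
 [ 0.0006 -0.0018 -1.    ]]
knobs 1034 0.07405119585930743
((1.7434141635894775, 17.261220932006836), 7.181692600250244)
((1.0687044858932495, 59.755645751953125), 7.1908087730407715)
rails [-0.0263  0.0274] [0.0014 0.1007]
```

View pics/w6.png

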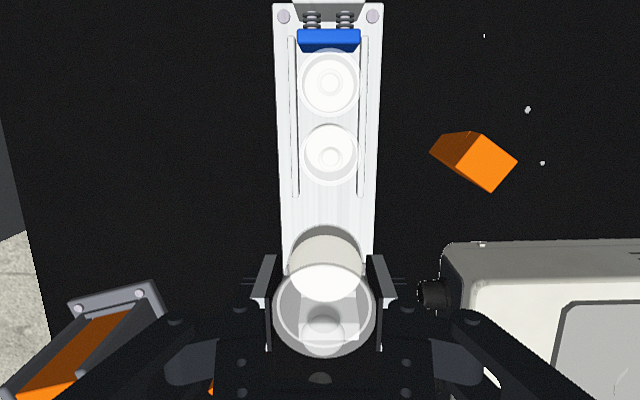

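Bottle_2 sits at carrier y of about +17 and bottle_1 at about +60. I'll lower the bottle at y of about -24.

Emit:
{"op": "step_arm", "data": {
  "steps": [0, -0.007, 0.008, 0, 0, 0, 0, 0, -0.007, 0.008, 0.15, 0, 0, 0, 0, -0.007, 0.008, 0.3, 0, 0, 0, 0, -0.007, 0.008, 0.33, 0, 0, 0, 0, -0.007, 0.008, 0.345, 0, 0, 0, 0, -0.007, 0.008, 0.352, 0, 0, 0, 0, -0.007, 0.008, 0.356, 0, 0, 0]
}}

```text
time_s: 7.85
position: [0.6165, 0.0487, 0.0453]
tool_rot: [[-0.043, 0.999, 0.003], [0.999, 0.043, -0.0], [-0.0, 0.003, -1.0]]
ft_force: [0.8, 0.0, 0.4]
grip_width: 0.0375
```

Run:
```python
from fit import *
p,d,c=snap("wrist","w7"); o=env.observe(); print(o["position"],o["ft_force"],o["grip_width"]); print(o["tool_rot"])
```

```text
[0.6163 0.0486 0.045 ] [-0.7538 -0.3388 -1.6383] 0.0376774916076327
[[-0.0432  0.9991  0.0028]
 [ 0.9991  0.0432 -0.0003]
 [-0.0004  0.0028 -1.    ]]
```

View pics/w7.png

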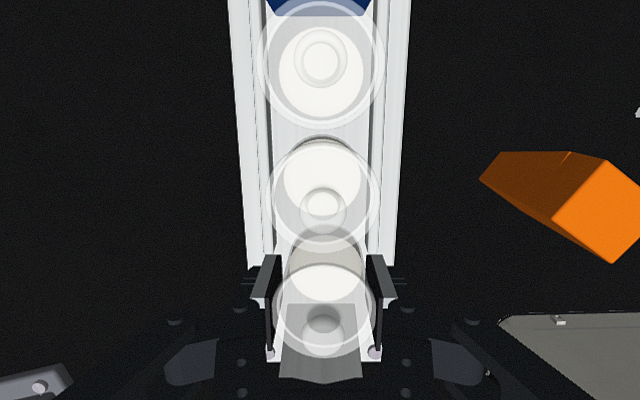

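Emit:
{"op": "step_arm", "data": {
  "steps": [0, 0, -0.005, 0.007, 0, 0, 0, 0, 0, -0.005, 0.012, 0, 0, 0, 0, 0, -0.005, 0.014, 0, 0, 0, 0, 0, -0.005, 0.014, 0, 0, 0]
}}

```text
time_s: 8.3
position: [0.6146, 0.0484, 0.0418]
tool_rot: [[-0.043, 0.999, 0.003], [0.999, 0.043, -0.001], [-0.001, 0.003, -1.0]]
ft_force: [-5.0, -0.3, 13.1]
grip_width: 0.0375
```

Run:
```python
from fit import *
o=env.observe(); print(o["position"],o["ft_force"],o["grip_width"],o["wrist_torque"])
```

```text
[0.6146 0.0484 0.0418] [-5.0169 -0.2694 13.0904] 0.03748512374607409 [-0.0258  0.8198  0.034 ]
```

The bottle is on the floor. I'll relieve it slightly and slide it up to the row.

Emit:
{"op": "step_arm", "data": {
  "steps": [0, 0, 0, -0.003, 0, 0, 0, 0, 0.01, 0, -0.003, 0, 0, 0, 0, 0.02, 0, -0.003, 0, 0, 0, 0, 0.027, 0, -0.003, 0, 0, 0, 0, 0.03, 0, -0.003, 0, 0, 0, 0, 0.03, 0, -0.003, 0, 0, 0]
}}

```text
time_s: 8.9
position: [0.6147, 0.0567, 0.0424]
tool_rot: [[-0.043, 0.999, 0.004], [0.999, 0.043, -0.002], [-0.002, 0.004, -1.0]]
ft_force: [-1.0, -4.8, 10.6]
grip_width: 0.0376
```

Run:
```python
from fit import *
p,d,c=snap("wrist","w8");o=env.observe(); print(o["position"],o["ft_force"],o["grip_width"],o["wrist_torque"])
```

```text
[0.6147 0.0566 0.0423] [-1.5063 -4.0097  9.7402] 0.03748092849472875 [-0.7334  0.2498  0.0291]
```

View pics/w8.png

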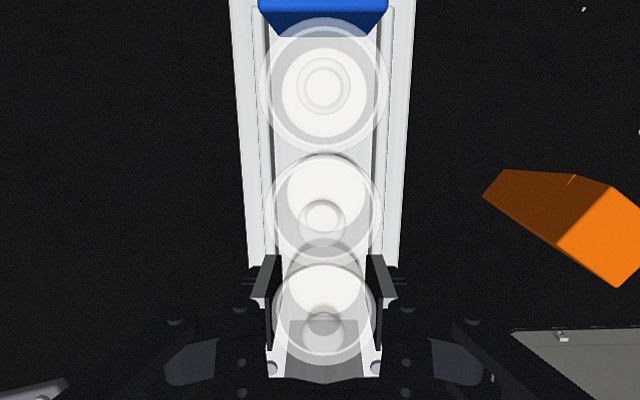

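Emit:
{"op": "step_arm", "data": {
  "steps": [0.75, 0, 0, 0, 0, 0, 0, 0.75, 0, 0, 0, 0, 0, 0, 0.75, 0, 0, 0, 0, 0, 0, 0.75, 0, 0, -0.02, 0, 0, 0, 0.75, 0, 0, -0.15, 0, 0, 0, 0.75, 0, 0, -0.3, 0, 0, 0, 0.75, 0, 0, -0.45, 0, 0, 0, 0.75, 0, 0, -0.5, 0, 0, 0, 0.75, 0, 0, -0.5, 0, 0, 0]
}}

```text
time_s: 9.85
position: [0.6144, 0.0575, 0.1931]
tool_rot: [[-0.043, 0.999, 0.006], [0.999, 0.043, -0.001], [-0.001, 0.006, -1.0]]
ft_force: [-0.1, 0.3, 0.3]
grip_width: 0.0638
```

```bash
cat > car.py <<'E'
from fit import *
th=np.radians(2.5); Rc=np.array([[np.cos(th),-np.sin(th)],[np.sin(th),np.cos(th)]]); oc=np.array([.6135,.074])
def tocar(P): P=np.atleast_2d(P); return np.c_[(P[:,:2]-oc)@Rc,P[:,2]]
def bottles(c,d):
    L=tocar(cloud(c,d)); k=L[(abs(L[:,0])<.012)&(L[:,1]>-.04)&(L[:,1]<.078)&(L[:,2]>.068)&(L[:,2]<.085)]
    for a,b in [(-.036,.002),(.002,.041),(.041,.076)]:
        q=k[(k[:,1]>a)&(k[:,1]<b)]
        if len(q)>10: print("knob",len(q),cv2.minEnclosingCircle((q[:,:2]*1000).astype(np.float32)),np.median(q[:,2]))
E
python3 - <<'E'
from car import *
p,d,c=snap("wrist","w9");o=env.observe(); print(o["position"],o["ft_force"],o["grip_width"],tocar(o["position"]))
bottles(c,d)
E
```

```text
[0.6136 0.0576 0.1907] [-0.1478 -0.2159 -0.9783] 0.06356423266279947 [[-0.0006 -0.0164  0.1907]]
knob 285 ((0.35949212312698364, -21.715194702148438), 7.498966217041016) 0.07143635611753812
knob 318 ((0.5382998585700989, 17.994775772094727), 7.1717963218688965) 0.07131070787257998
knob 370 ((-0.7521597743034363, 59.66801452636719), 7.136596202850342) 0.0712643100050567
```

View pics/w9.png

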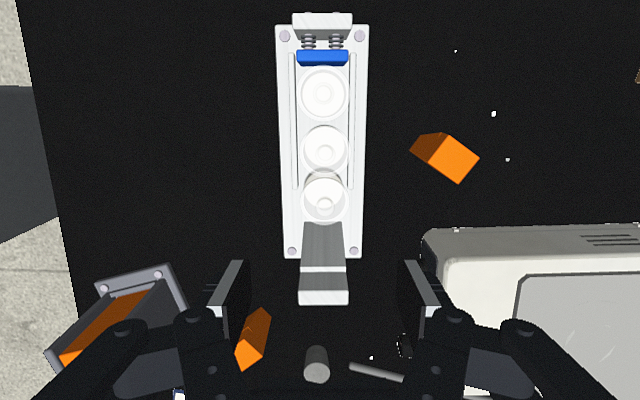

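Run:
```python
from car import *
p,d,c=load("w9")
# candidate pixels: plate corners top z10, pad top face edges z61, knobs z75, jaw top front edge z103
for n,px,z in [("pl TL",(276,27),.01),("pl BL",(284,257),.01),("pl TR",(372,26),.01),("pl BR",(362,258),.01),("pad lower edge",(322,65),.061),("jaw76",(324,269),.076),("jawtop front",(324,291),.103),("k3",(323,204),.075),("k2",(324,152),.075),("k1",(323,93),.075)]:
    print(n,tocar(onz(c,px,z))*1000)
L=tocar(cloud(c,d))
for nm,x0,x1,y0,y1 in [("bench",.06,.1,-.05,.05),("platefloor",-.036,-.029,-.08,.08),("bottle flange",-.019,.019,-.03,.078)]:
    q=L[(L[:,0]>x0)&(L[:,0]<x1)&(L[:,1]>y0)&(L[:,1]<y1)]; print(nm,np.percentile(q[:,2],[5,50,95]))
cv2.imwrite("pics/w9c.png",cv2.resize(p[0:320,250:400],None,fx=2.4,fy=1.8,interpolation=cv2.INTER_CUBIC))
```

```text
pl TL [[-38.3254 109.3096  10.    ]]
pl BL [[-39.0822 -92.0518  10.    ]]
pl TR [[ 37.8336 109.9578  10.    ]]
pl BR [[ 36.5204 -93.2347  10.    ]]
pad lower edge [[-1.7501 77.6463 61.    ]]
jaw76 [[ -0.4976 -69.5995  76.    ]]
jawtop front [[ -0.5704 -72.2213 103.    ]]
k3 [[ -1.1961 -17.4194  75.    ]]
k2 [[-0.451  20.4508 75.    ]]
k1 [[-1.0917 59.4655 75.    ]]
bench [-0.0033 -0.0017  0.2509]
platefloor [0.0076 0.2064 0.2534]
bottle flange [0.009  0.0588 0.2557]
```

View pics/w9c.png

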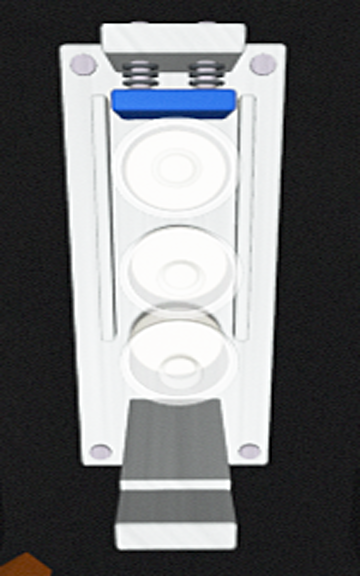

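Step 1 looks met: by ray, the knobs are at carrier y of about -17, 20.5 and 59.5 mm, all upright. Now to the wedge.

Emit:
{"op": "step_arm", "data": {
  "steps": [1, -0.44, -0.61, 0, 0, 0, 1, 1, -0.44, -0.61, 0, 0, 0, 1, 1, -0.44, -0.61, 0, 0, 0, 1, 1, -0.44, -0.61, 0, 0, 0, 1, 1, -0.44, -0.61, 0, 0, 0, 1, 1, -0.44, -0.61, 0, 0, 0, 1]
}}

```text
time_s: 10.5
position: [0.4336, -0.0833, 0.1887]
tool_rot: [[0.682, 0.732, -0.004], [0.732, -0.682, 0.001], [-0.002, -0.004, -1.0]]
ft_force: [0.7, 0.1, 0.7]
grip_width: 0.0855
```

Emit:
{"op": "step_arm", "data": {
  "steps": [1, 0, 0, 0, 0, 0, 0.66, 1, 0, 0, 0, 0, 0, 0.66, 1, 0, 0, 0, 0, 0, 0.66, 1, 0, 0, 0, 0, 0, 0.66, 1, 0, 0, 0, 0, 0, 0.66]
}}

```text
time_s: 11.0
position: [0.4358, -0.0819, 0.1887]
tool_rot: [[0.952, 0.305, -0.003], [0.305, -0.952, 0.001], [-0.002, -0.002, -1.0]]
ft_force: [0.2, -1.0, -0.0]
grip_width: 0.0856
```

Run:
```python
from car import *
p,d,c=snap("wrist","w10");o=env.observe(); print(o["position"],o["ft_force"],o["grip_width"]);print(o["tool_rot"])
hsv=cv2.cvtColor(p,cv2.COLOR_BGR2HSV)
org=(hsv[...,0]>3)&(hsv[...,0]<20)&(hsv[...,1]>180)
O=cloud(c,d,org); O=O[np.hypot(O[:,0]-.437,O[:,1]+.08)<.06]; t=O[O[:,2]>.084]; print(len(t),rect(t),np.median(t[:,2]))
```

```text
[ 0.4359 -0.082   0.1889] [-0.0831  0.3162 -0.1736] 0.08530405865411776
[[ 0.9518  0.3067 -0.0025]
 [ 0.3067 -0.9518  0.0012]
 [-0.002  -0.0019 -1.    ]]
3483 ((436.5169677734375, -83.20610046386719), (47.39894104003906, 85.98556518554688), 17.615276336669922) 0.0936816109429165
```

View pics/w10.png

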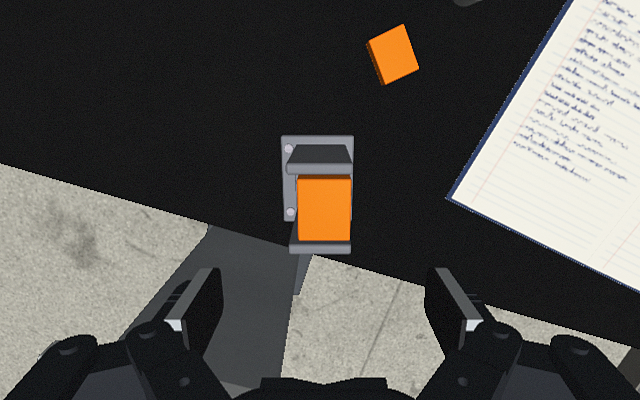

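Run:
```python
from car import *
p,d,c=load("w10")
hsv=cv2.cvtColor(p,cv2.COLOR_BGR2HSV)
m=((hsv[...,0]>3)&(hsv[...,0]<20)&(hsv[...,1]>180)&(hsv[...,2]>200)).astype(np.uint8); m[:150]=0
v,u=np.nonzero(m); print(u.min(),u.max(),v.min(),v.max())
q=np.array([onz(c,(a,b),.093)[:2] for a,b in zip(u,v)]); r=rect(q); print(r)
```

```text
297 350 179 239
((437.90057373046875, -82.72836303710938), (42.47893524169922, 35.37444305419922), 17.854490280151367)
```

The wedge's top face is at pixels (297..351, 178..241) and is aligned with the tool (yaw 17.9°), centred between the fingers. Going down on the head.

Emit:
{"op": "step_arm", "data": {
  "steps": [1, 0.003, 0.004, 0.15, 0, 0, 0, 1, 0.003, 0.004, 0.3, 0, 0, 0, 1, 0.003, 0.004, 0.353, 0, 0, 0, 1, 0.003, 0.004, 0.353, 0, 0, 0, 0, 0.003, 0.004, 0.353, 0, 0, 0, 0, 0.003, 0.004, 0.353, 0, 0, 0, 0, 0.003, 0.004, 0.353, 0, 0, 0, 0, 0.003, 0.004, 0.353, 0, 0, 0, 0, 0.003, 0.004, 0.353, 0, 0, 0, 0, 0.003, 0.004, 0.353, 0, 0, 0],
  "grip_force": 50
}}

```text
time_s: 12.05
position: [0.438, -0.083, 0.0853]
tool_rot: [[0.952, 0.305, 0.002], [0.305, -0.952, -0.0], [0.001, 0.001, -1.0]]
ft_force: [-0.5, 1.4, 6.2]
grip_width: 0.0353
```

Run:
```python
from car import *
p,d,c=snap("wrist","w11");o=env.observe(); print(o["position"],o["ft_force"],o["grip_width"],o["wrist_torque"])
p,d,c=snap("side","s11"); cv2.imwrite("pics/s11c.png",cv2.resize(p[150:330,200:380],None,fx=3,fy=3,interpolation=cv2.INTER_CUBIC))
```

```text
[ 0.438  -0.083   0.0853] [-2.0975  2.4192  7.135 ] 0.03510305079240303 [0.4232 0.2184 0.0124]
```

View pics/w11.png

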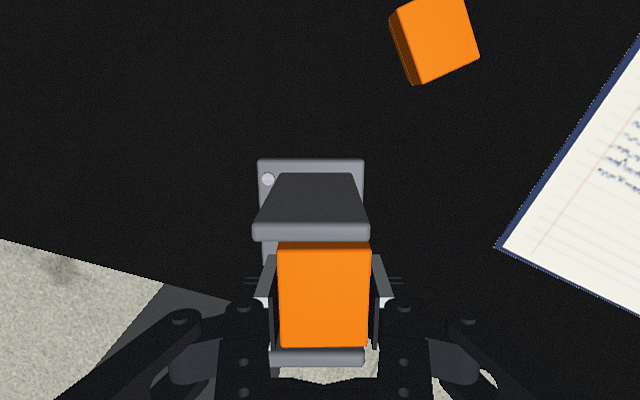

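View pics/s11c.png

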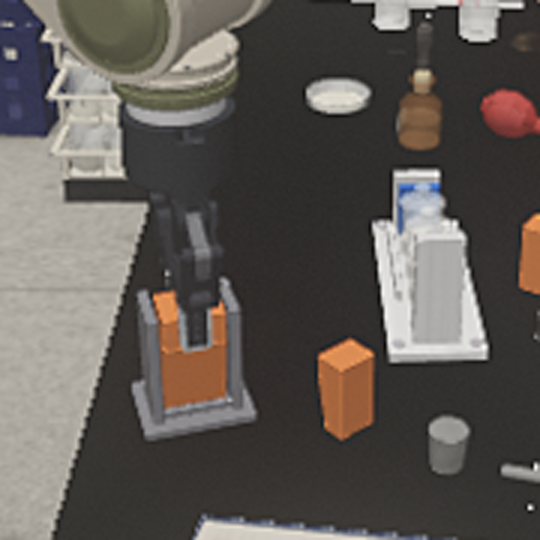

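Emit:
{"op": "step_arm", "data": {
  "steps": [0, 0, 0, -0.1, 0, 0, 0, 0, 0, 0, -0.2, 0, 0, 0, 0, 0, 0, -0.3, 0, 0, 0, 0, 0, 0, -0.4, 0, 0, 0, 0, 0, 0, -0.45, 0, 0, 0, 0, 0, 0, -0.45, 0, 0, 0]
}}

```text
time_s: 12.75
position: [0.4382, -0.0833, 0.2213]
tool_rot: [[0.952, 0.305, 0.004], [0.305, -0.952, -0.002], [0.004, 0.003, -1.0]]
ft_force: [0.5, 0.8, -3.0]
grip_width: 0.0352
```

Run:
```python
from car import *
o=env.observe(); print(o["position"],o["ft_force"],o["grip_width"],o["wrist_torque"])
p,d,c=snap("side","s12"); cv2.imwrite("pics/s12c.png",cv2.resize(p[100:330,180:380],None,fx=2.5,fy=2.5,interpolation=cv2.INTER_CUBIC))
```

```text
[ 0.4382 -0.0833  0.2213] [ 0.5212  0.7654 -3.0197] 0.03518888974217864 [-0.0352  0.0082  0.0093]
```

View pics/s12c.png

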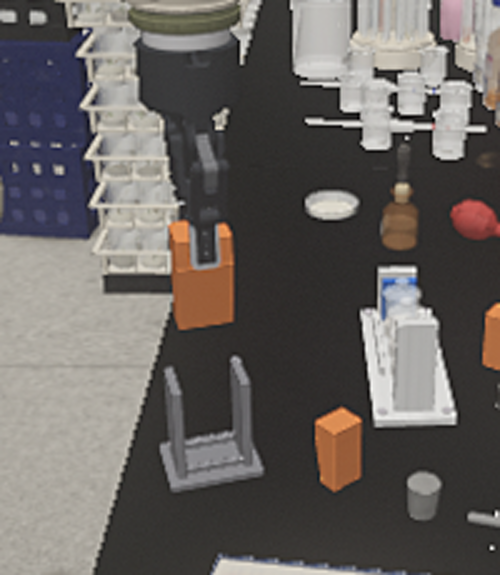

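Emit:
{"op": "step_arm", "data": {
  "steps": [0, 0.25, -0.54, 0, 0, 0, 0.34, 0, 0.25, -0.54, 0, 0, 0, 0.34, 0, 0.25, -0.54, 0, 0, 0, 0.34, 0, 0.25, -0.54, 0, 0, 0, 0.34, 0, 0.25, -0.54, 0.15, 0, 0, 0.34, 0, 0.25, -0.54, 0.3, 0, 0, 0.34, 0, 0.25, -0.54, 0.39, 0, 0, 0.34, 0, 0.25, -0.54, 0.42, 0, 0, 0.34, 0, 0.25, -0.54, 0.42, 0, 0, 0.34]
}}

```text
time_s: 13.7
position: [0.459, 0.094, 0.0921]
tool_rot: [[0.999, 0.043, -0.003], [0.043, -0.999, 0.0], [-0.003, -0.0, -1.0]]
ft_force: [-0.5, -0.0, -2.0]
grip_width: 0.035
```

Run:
```python
from car import *
o=env.observe(); print(o["position"],o["ft_force"],o["grip_width"],o["wrist_torque"],o["tool_rot"])
p,d,c=snap("side","s13"); cv2.imwrite("pics/s13c.png",cv2.resize(p[100:330,180:380],None,fx=2.5,fy=2.5,interpolation=cv2.INTER_CUBIC))
```

```text
[0.459  0.094  0.0921] [-0.5318 -0.0014 -2.0248] 0.035049764556689546 [-0.0169  0.0031  0.0166] [[ 0.9991  0.0429 -0.0032]
 [ 0.0429 -0.9991  0.0002]
 [-0.0032 -0.0003 -1.    ]]
```

View pics/s13c.png

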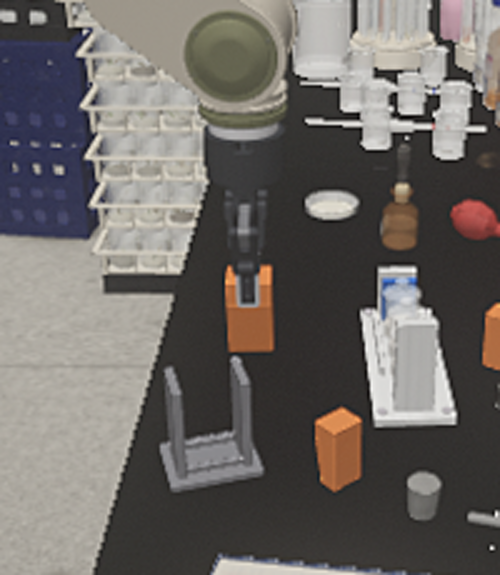

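Emit:
{"op": "step_arm", "data": {
  "steps": [0, 0, 0, 0.025, 0, 0, 0, 0, 0, 0, 0.042, 0, 0, 0, 0, 0, 0, 0.048, 0, 0, 0, 0, 0, 0, 0.052, 0, 0, 0, 0, 0, 0, 0.052, 0, 0, 0]
}}

```text
time_s: 14.25
position: [0.4597, 0.094, 0.0777]
tool_rot: [[0.999, 0.043, 0.0], [0.043, -0.999, 0.0], [0.0, -0.0, -1.0]]
ft_force: [0.4, 0.4, -2.3]
grip_width: 0.035
```

Emit:
{"op": "step_arm", "data": {
  "steps": [0, 0, 0, 0.003, 0, 0, 0, 0, 0, 0, 0.005, 0, 0, 0, 0, 0, 0, 0.006, 0, 0, 0]
}}

```text
time_s: 14.55
position: [0.46, 0.0941, 0.0772]
tool_rot: [[0.999, 0.043, 0.002], [0.043, -0.999, -0.0], [0.002, 0.0, -1.0]]
ft_force: [-4.5, 0.2, 17.5]
grip_width: 0.0352
```

Emit:
{"op": "step_arm", "data": {
  "steps": [0, 0, 0, -0.004, 0, 0, 0, 0.7, 0, 0, -0.004, 0, 0, 0, 0.7, 0, 0, -0.004, 0, 0, 0, 0.7, 0, 0, -0.004, 0, 0, 0, 0.7, 0, 0, -0.05, 0, 0, 0, 0.7, 0, 0, -0.2, 0, 0, 0, 0.8, 0, 0, -0.35, 0, 0, 0, 0.8, 0, 0, -0.4, 0, 0, 0, 0.8, 0, 0, -0.4, 0, 0, 0]
}}

```text
time_s: 15.45
position: [0.4605, 0.0941, 0.1979]
tool_rot: [[0.999, 0.043, 0.005], [0.043, -0.999, -0.0], [0.005, 0.0, -1.0]]
ft_force: [0.1, -0.4, -0.3]
grip_width: 0.0681
```

Run:
```python
from car import *
o=env.observe(); print(o["position"],o["grip_width"])
p,d,c=snap("wrist","w14"); 
P=cloud(c,d)
q=P[np.hypot(P[:,0]-.46,P[:,1]-.094)<.045]; q=q[q[:,2]>.078]; print(len(q),rect(q),np.median(q[:,2]))
hsv=cv2.cvtColor(p,cv2.COLOR_BGR2HSV)
m=((hsv[...,0]>3)&(hsv[...,0]<20)&(hsv[...,1]>180)&(hsv[...,2]>200)).astype(np.uint8)
n,lab,st,ce=cv2.connectedComponentsWithStats(m); i=1+np.argmax(st[1:,4]); v,u=np.nonzero(lab==i); print(st[i],ce[i])
r=rect(np.array([onz(c,(a,b),.085)[:2] for a,b in zip(u,v)])); print(r)
p,d,c=snap("side","s14"); cv2.imwrite("pics/s14c.png",cv2.resize(p[100:330,180:380],None,fx=2.5,fy=2.5,interpolation=cv2.INTER_CUBIC))
```

```text
[0.4605 0.0941 0.1979] 0.0681430433731851
21125 ((459.2640380859375, 94.22509765625), (43.92466354370117, 89.43998718261719), 2.4416685104370117) 0.2405116741284441
[295 177  51  59 274] [318.2117 202.854 ]
((459.3067932128906, 94.91131591796875), (43.567588806152344, 35.63435363769531), 2.4226460456848145)
```

View pics/w14.png

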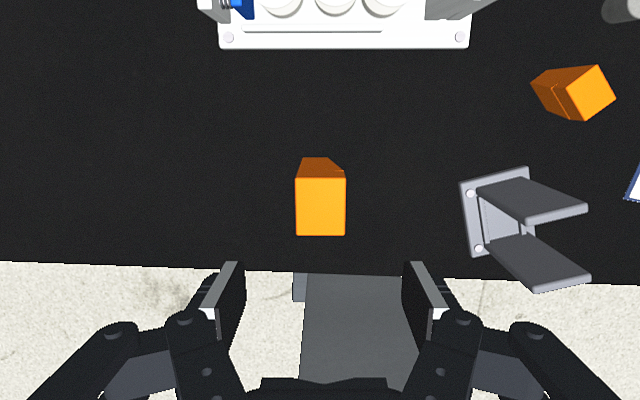

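View pics/s14c.png

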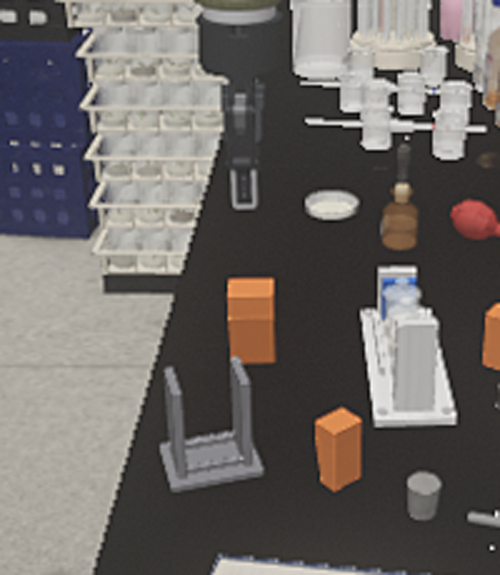

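The wedge stands upright on the bench, released, with its top centre at (0.459, 0.095) and yaw 2.4°. I'll turn the gripper 90° to take its other pair of sides.

Emit:
{"op": "step_arm", "data": {
  "steps": [1, 0, 0, 0, 0, 0, -1, 1, 0, 0, 0, 0, 0, -1, 1, 0, 0, 0, 0, 0, -1, 1, 0, 0, 0, 0, 0, -1, 1, 0, 0, 0, 0, 0, -1, 1, 0, 0, 0, 0, 0, -1]
}}

```text
time_s: 16.15
position: [0.4591, 0.0941, 0.194]
tool_rot: [[0.673, 0.74, -0.004], [0.74, -0.673, 0.0], [-0.002, -0.003, -1.0]]
ft_force: [0.1, -0.6, -0.5]
grip_width: 0.0853
```

Emit:
{"op": "step_arm", "data": {
  "steps": [1, 0, 0, 0, 0, 0, -1, 1, 0, 0, 0, 0, 0, -1, 1, 0, 0, 0, 0, 0, -1, 1, 0, 0, 0, 0, 0, -1, 1, 0, 0, 0, 0, 0, -1, 1, 0, 0, 0, 0, 0, -1]
}}

```text
time_s: 16.75
position: [0.4591, 0.094, 0.194]
tool_rot: [[-0.048, 0.999, -0.004], [0.999, 0.048, 0.0], [0.0, -0.004, -1.0]]
ft_force: [-0.3, -0.2, -0.4]
grip_width: 0.0855
```

Run:
```python
from car import *
o=env.observe(); print(o["position"],o["tool_rot"])
p,d,c=snap("wrist","w15"); 
hsv=cv2.cvtColor(p,cv2.COLOR_BGR2HSV)
m=((hsv[...,0]>3)&(hsv[...,0]<20)&(hsv[...,1]>180)&(hsv[...,2]>200)).astype(np.uint8)
n,lab,st,ce=cv2.connectedComponentsWithStats(m)
for i in np.argsort(-st[1:,4])[:3]+1:
    v,u=np.nonzero(lab==i); print(st[i],rect(np.array([onz(c,(a,b),.085)[:2] for a,b in zip(u,v)])))
```

```text
[0.4591 0.094  0.194 ] [[-0.0476  0.9989 -0.0036]
 [ 0.9989  0.0476  0.0002]
 [ 0.0003 -0.0036 -1.    ]]
[ 295  181   63   48 2899] ((459.90228271484375, 94.52580261230469), (43.384490966796875, 34.900753021240234), 2.70322585105896)
[620 197  20  37 395] ((676.5220336914062, 95.40731811523438), (13.023886680603027, 28.129268646240234), 17.92317771911621)
[396 378  27  21 293] ((539.9614868164062, -66.94950866699219), (18.5173397064209, 18.975942611694336), 41.29483413696289)
```

View pics/w15.png

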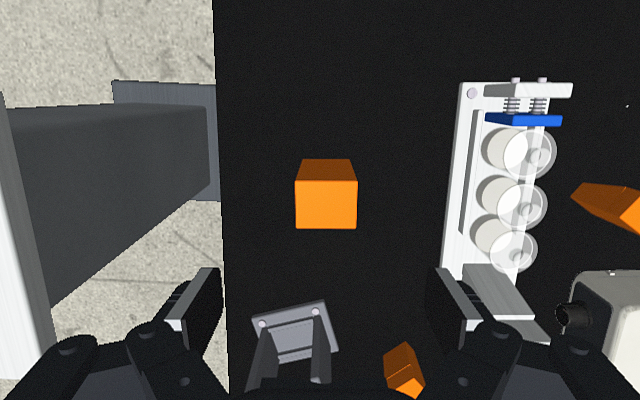

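The wedge's top is at (326,204), centred between the fingers, and the three bottles stand packed. Descending and gripping across the 44 mm sides.

Emit:
{"op": "step_arm", "data": {
  "steps": [1, 0.008, 0.002, 0.15, 0, 0, 0, 1, 0.008, 0.002, 0.3, 0, 0, 0, 1, 0.008, 0.002, 0.42, 0, 0, 0, 1, 0.008, 0.002, 0.46, 0, 0, 0, 1, 0.008, 0.002, 0.46, 0, 0, 0, 0, 0.008, 0.002, 0.46, 0, 0, 0, 0, 0.008, 0.002, 0.46, 0, 0, 0, 0, 0.008, 0.002, 0.46, 0, 0, 0, 0, 0.008, 0.002, 0.46, 0, 0, 0, 0, 0.008, 0.002, 0.46, 0, 0, 0],
  "grip_force": 80
}}

```text
time_s: 17.8
position: [0.4607, 0.0964, 0.0588]
tool_rot: [[-0.043, 0.999, 0.002], [0.999, 0.043, -0.0], [-0.0, 0.002, -1.0]]
ft_force: [-0.9, -0.4, 6.4]
grip_width: 0.0434
```

Emit:
{"op": "step_arm", "data": {
  "steps": [0, 0, 0, 0, 0, 0, 0, 0, 0, 0, 0, 0, 0, 0]
}}

```text
time_s: 18.0
position: [0.4607, 0.0965, 0.0588]
tool_rot: [[-0.043, 0.999, 0.002], [0.999, 0.043, -0.0], [-0.0, 0.002, -1.0]]
ft_force: [-1.3, 0.1, 6.4]
grip_width: 0.0432
```

Run:
```python
from car import *
o=env.observe(); print(o["position"],o["tool_rot"],o["ft_force"],o["grip_width"])
p,d,c=snap("wrist","w16"); 
hsv=cv2.cvtColor(p,cv2.COLOR_BGR2HSV)
m=((hsv[...,0]>3)&(hsv[...,0]<20)&(hsv[...,1]>180)&(hsv[...,2]>200)).astype(np.uint8)
n,lab,st,ce=cv2.connectedComponentsWithStats(m)
for i in np.argsort(-st[1:,4])[:2]+1:
    v,u=np.nonzero(lab==i); print(st[i],rect(np.array([onz(c,(a,b),.085)[:2] for a,b in zip(u,v)])))
```

```text
[0.4607 0.0965 0.0588] [[-0.043   0.9991  0.0022]
 [ 0.9991  0.043  -0.0001]
 [-0.0002  0.0022 -1.    ]] [-1.3291  0.146   6.3572] 0.0431992666436016
[  257   287   133    88 11233] ((460.2786560058594, 94.93330383300781), (43.40498733520508, 35.133949279785156), 2.375699520111084)
```

View pics/w16.png

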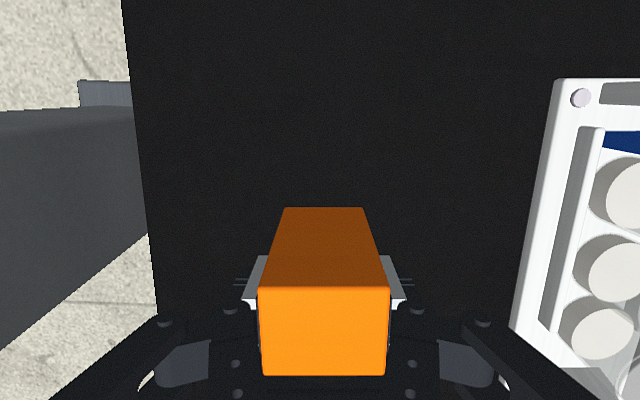

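The wedge is gripped. Lifting and carrying it above the gap.

Emit:
{"op": "step_arm", "data": {
  "steps": [0, 0, 0, -0.1, 0, 0, 0, 0, 0, 0, -0.25, 0, 0, 0, 0, 0, 0, -0.4, 0, 0, 0, 0, 0, 0, -0.42, 0, 0, 0, 0, -0.281, 0.504, -0.42, 0, 0, 0, 0, -0.281, 0.504, -0.42, 0, 0, 0, 0, -0.281, 0.504, -0.42, 0, 0, 0, 0, -0.281, 0.504, -0.42, 0, 0, 0, 0, -0.281, 0.504, -0.42, 0, 0, 0, 0, -0.281, 0.504, -0.42, 0, 0, 0]
}}

```text
time_s: 19.05
position: [0.6141, 0.0189, 0.1826]
tool_rot: [[-0.043, 0.999, -0.002], [0.999, 0.043, 0.001], [0.001, -0.002, -1.0]]
ft_force: [-0.8, 0.3, -2.1]
grip_width: 0.0432
```

Run:
```python
from car import *
p,d,c=snap("wrist","w17"); o=env.observe(); print(o["position"],tocar(o["position"]),o["tool_rot"],o["ft_force"],o["grip_width"])
p,d,c=snap("side","s17"); cv2.imwrite("pics/s17c.png",cv2.resize(p[80:290,250:450],None,fx=2.8,fy=2.8,interpolation=cv2.INTER_CUBIC))
p,d,c=snap("scene","c17"); cv2.imwrite("pics/c17c.png",cv2.resize(p[120:270,240:420],None,fx=4,fy=4,interpolation=cv2.INTER_CUBIC))
```

```text
[0.6138 0.0193 0.1831] [[-0.0021 -0.0547  0.1831]] [[-0.0433  0.9991 -0.0019]
 [ 0.9991  0.0433  0.0004]
 [ 0.0005 -0.0019 -1.    ]] [-0.2295  0.4566 -1.8986] 0.04330686562035669
```

View pics/w17.png

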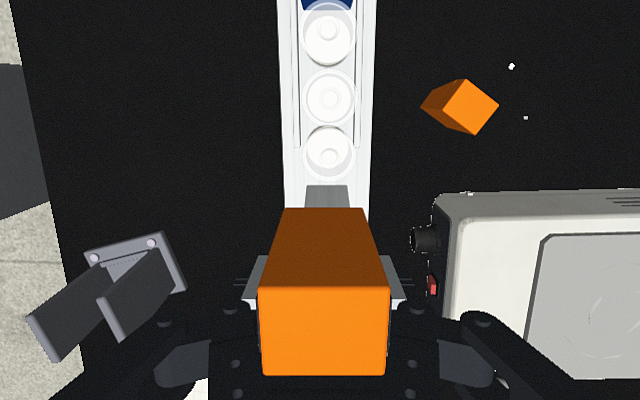

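View pics/s17c.png

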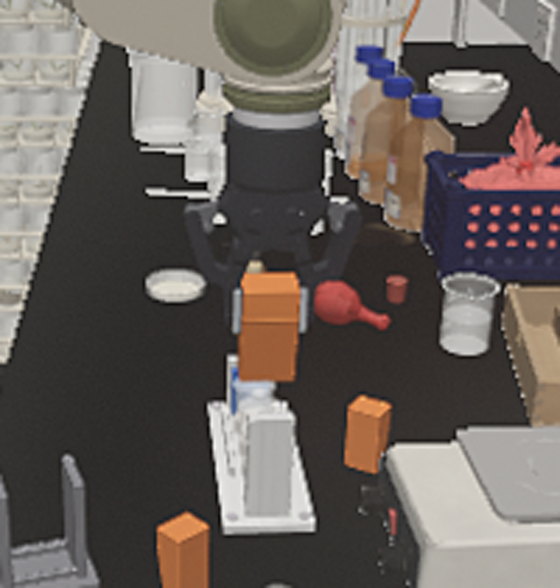

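View pics/c17c.png

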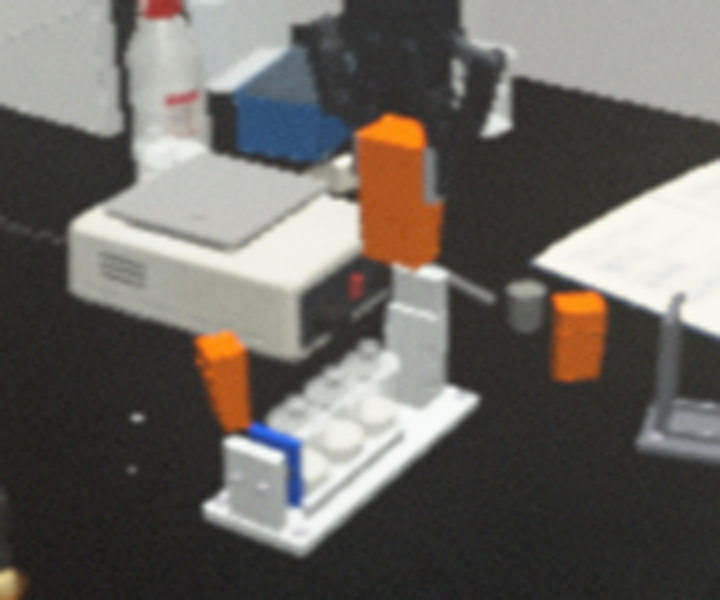

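Run:
```python
from car import *
p,d,c=load("w17")
for n,px,z in [("k3",(329,156),.075),("k2",(329,98),.075),("k1",(328,31),.075),("flat bottom edge",(324,208),.1831-.0588),("flat top edge",(323,287.5),.1831-.0588+.085),("pad front low",(328,9),.061)]:
    print(n,tocar(onz(c,px,z))*1000)
cv2.imwrite("pics/w17c.png",cv2.resize(p[0:220,270:390],None,fx=3.5,fy=2.7,interpolation=cv2.INTER_CUBIC))
```

```text
k3 [[  1.0437 -19.192   75.    ]]
k2 [[ 0.893  18.2349 75.    ]]
k1 [[ 0.1281 57.2173 75.    ]]
flat bottom edge [[ -2.2955 -39.7759 124.3   ]]
flat top edge [[ -2.5548 -38.8121 209.3   ]]
pad front low [[ 0.2234 71.9795 61.    ]]
```

View pics/w17c.png

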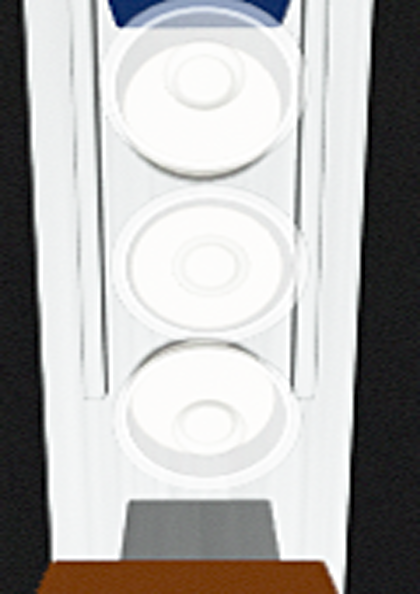

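Emit:
{"op": "step_arm", "data": {
  "steps": [0, -0.004, 0.0085, 0.0, 0, 0, 0, 0, -0.004, 0.0085, 0.1, 0, 0, 0, 0, -0.004, 0.0085, 0.17, 0, 0, 0, 0, -0.004, 0.0085, 0.21, 0, 0, 0, 0, -0.004, 0.0085, 0.23, 0, 0, 0, 0, -0.004, 0.0085, 0.24, 0, 0, 0, 0, -0.004, 0.0085, 0.24, 0, 0, 0]
}}

```text
time_s: 19.9
position: [0.6182, 0.0179, 0.1139]
tool_rot: [[-0.043, 0.999, 0.004], [0.999, 0.043, -0.0], [-0.0, 0.004, -1.0]]
ft_force: [0.6, 1.7, -0.6]
grip_width: 0.043
```

Run:
```python
from car import *
p,d,c=snap("wrist","w18"); o=env.observe(); print(o["position"],tocar(o["position"]),o["tool_rot"],o["ft_force"],o["wrist_torque"])
p,d,c=snap("side","s18"); cv2.imwrite("pics/s18c.png",cv2.resize(p[150:300,270:420],None,fx=3.8,fy=3.8,interpolation=cv2.INTER_CUBIC))
p,d,c=snap("scene","c18"); cv2.imwrite("pics/c18c.png",cv2.resize(p[150:270,260:400],None,fx=4.6,fy=4.6,interpolation=cv2.INTER_CUBIC))
```

```text
[0.6179 0.018  0.1132] [[ 0.002  -0.0561  0.1132]] [[-0.0433  0.9991  0.0027]
 [ 0.9991  0.0433  0.0001]
 [ 0.      0.0027 -1.    ]] [0.3646 1.93   0.4199] [ 0.392  -0.0581  0.039 ]
```

View pics/w18.png

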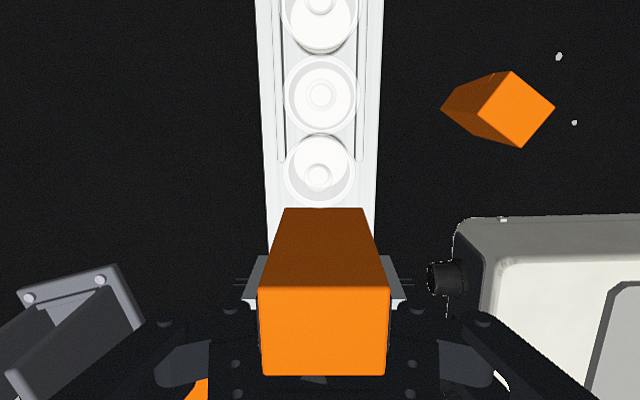

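View pics/c18c.png

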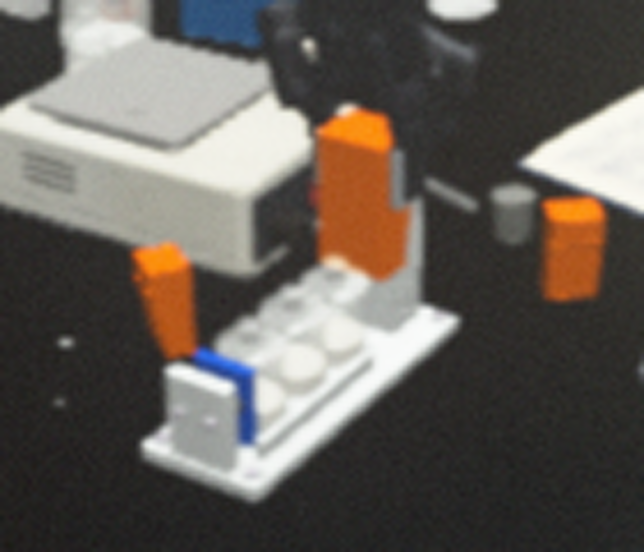

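There's slight contact with the jaw, as expected. The head must clear the upright plate, so I'll move towards the row before going lower.

Emit:
{"op": "step_arm", "data": {
  "steps": [0, 0.006, -0.005, 0.0, 0, 0, 0, 0, 0.009, -0.005, 0.012, 0, 0, 0, 0, 0.009, -0.005, 0.022, 0, 0, 0, 0, 0.012, -0.005, 0.022, 0, 0, 0, 0, 0.012, -0.005, 0.022, 0, 0, 0]
}}

```text
time_s: 20.55
position: [0.6157, 0.0211, 0.1048]
tool_rot: [[-0.043, 0.999, -0.001], [0.999, 0.043, -0.0], [-0.0, -0.001, -1.0]]
ft_force: [0.8, -1.1, -1.3]
grip_width: 0.0433
```

Run:
```python
from car import *
p,d,c=snap("wrist","w19"); o=env.observe(); print(o["position"],tocar(o["position"])*1000,o["ft_force"],o["wrist_torque"])
cv2.imwrite("pics/w19c.png",cv2.resize(p[0:300,220:420],None,fx=2.6,fy=2,interpolation=cv2.INTER_CUBIC))
```

```text
[0.6157 0.0211 0.105 ] [[ -0.0721 -52.933  105.0008]] [ 0.3417 -0.8134 -1.7692] [-0.2049 -0.0204 -0.0314]
```

View pics/w19c.png

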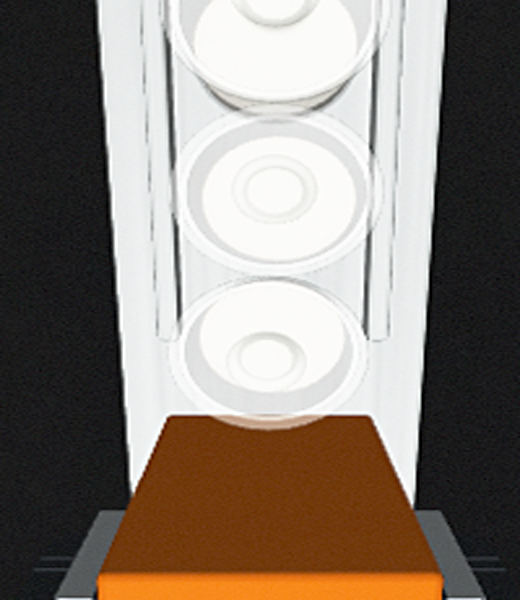

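Emit:
{"op": "step_arm", "data": {
  "steps": [0, 0.001, 0, 0.01, 0, 0, 0, 0, 0.001, 0, 0.02, 0, 0, 0, 0, 0.001, 0, 0.03, 0, 0, 0, 0, 0.001, 0, 0.035, 0, 0, 0, 0, 0.001, 0, 0.035, 0, 0, 0]
}}

```text
time_s: 21.1
position: [0.6156, 0.0215, 0.0944]
tool_rot: [[-0.043, 0.999, -0.001], [0.999, 0.043, 0.0], [0.0, -0.001, -1.0]]
ft_force: [-0.4, -1.8, -3.6]
grip_width: 0.0433
```

Run:
```python
from car import *
p,d,c=snap("wrist","w20"); o=env.observe(); print(o["position"],tocar(o["position"])*1000,o["ft_force"],o["wrist_torque"])
p,d,c=snap("scene","c20"); cv2.imwrite("pics/c20c.png",cv2.resize(p[150:270,260:400],None,fx=4.6,fy=4.6,interpolation=cv2.INTER_CUBIC))
```

```text
[0.6156 0.0215 0.0945] [[ -0.1527 -52.5166  94.4563]] [ 0.4003 -0.6382 -2.2713] [-0.3291 -0.0376 -0.0152]
```

View pics/c20c.png

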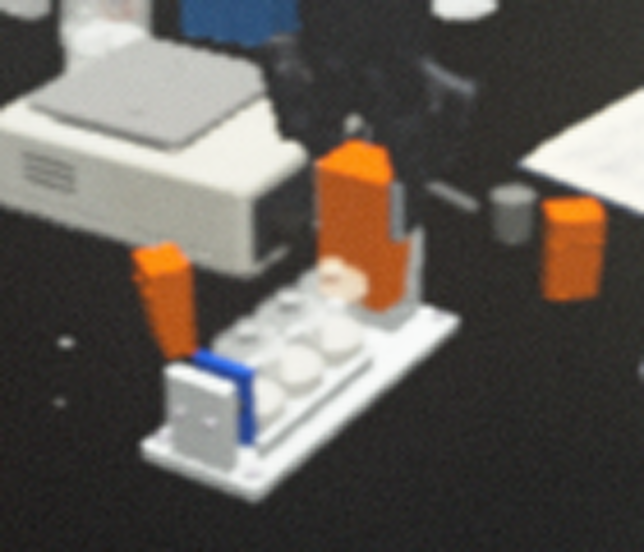

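Past the plate. Now driving down along the slope.

Emit:
{"op": "step_arm", "data": {
  "steps": [0, 0.001, 0, 0.006, 0, 0, 0, 0, 0.002, 0, 0.012, 0, 0, 0, 0, 0.0035, 0, 0.018, 0, 0, 0, 0, 0.005, 0, 0.024, 0, 0, 0, 0, 0.006, 0, 0.03, 0, 0, 0, 0, 0.006, 0, 0.03, 0, 0, 0]
}}

```text
time_s: 21.8
position: [0.6157, 0.023, 0.0855]
tool_rot: [[-0.043, 0.999, -0.0], [0.999, 0.043, -0.0], [-0.0, -0.0, -1.0]]
ft_force: [1.2, -3.7, -0.7]
grip_width: 0.0433
```

Run:
```python
from car import *
o=env.observe(); print(o["position"],tocar(o["position"])*1000,o["ft_force"],o["wrist_torque"])
```

```text
[0.6157 0.023  0.0855] [[  0.0153 -51.0391  85.4984]] [ 1.1821 -3.6521 -0.6748] [-0.8488 -0.1229  0.0721]
```

Emit:
{"op": "step_arm", "data": {
  "steps": [0, 0.001, 0, 0.006, 0, 0, 0, 0, 0.002, 0, 0.012, 0, 0, 0, 0, 0.0035, 0, 0.018, 0, 0, 0, 0, 0.005, 0, 0.024, 0, 0, 0, 0, 0.006, 0, 0.029, 0, 0, 0, 0, 0.006, 0, 0.029, 0, 0, 0]
}}

```text
time_s: 22.4
position: [0.6161, 0.0244, 0.0774]
tool_rot: [[-0.043, 0.999, 0.002], [0.999, 0.043, -0.001], [-0.001, 0.002, -1.0]]
ft_force: [0.5, -5.9, 2.7]
grip_width: 0.0431
```

Run:
```python
from car import *
p,d,c=snap("wrist","w22"); o=env.observe(); print(o["position"],tocar(o["position"])*1000,o["ft_force"],o["wrist_torque"])
p,d,c=snap("scene","c22"); cv2.imwrite("pics/c22c.png",cv2.resize(p[150:270,260:400],None,fx=4.6,fy=4.6,interpolation=cv2.INTER_CUBIC))
p,d,c=snap("side","s22"); cv2.imwrite("pics/s22c.png",cv2.resize(p[150:300,270:420],None,fx=3.8,fy=3.8,interpolation=cv2.INTER_CUBIC))
```

```text
[0.6161 0.0245 0.0774] [[  0.4493 -49.6106  77.3754]] [ 0.4847 -7.1928  1.7706] [-1.0936 -0.1696  0.0568]
```

View pics/w22.png

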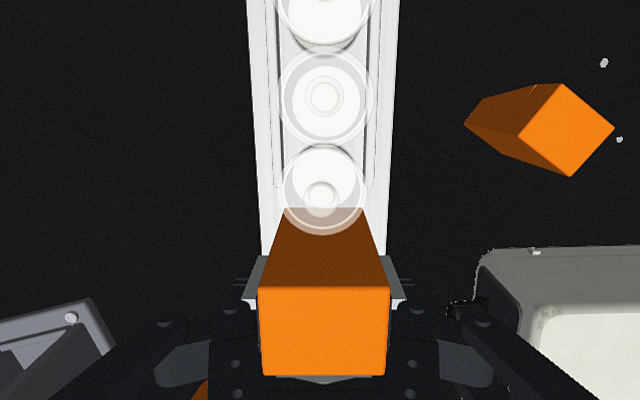

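View pics/c22c.png

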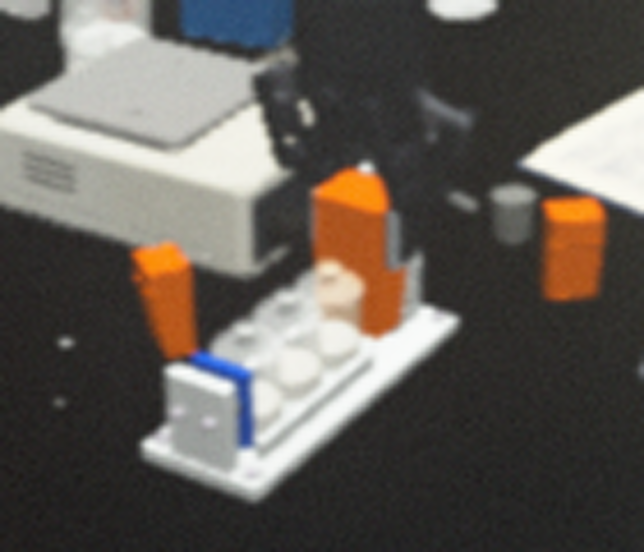

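View pics/s22c.png

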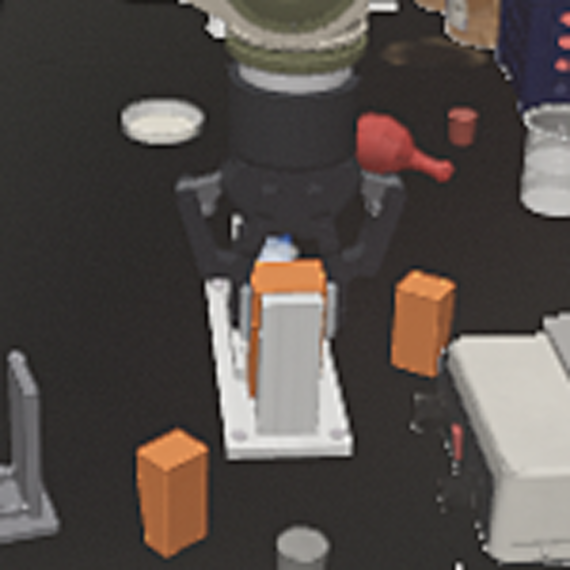

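Level, but the arm is still carrying the row's force (7 N), so the wedge isn't on the jaw yet. I'll ease it back onto the jaw.

Emit:
{"op": "step_arm", "data": {
  "steps": [0, -0.002, 0, 0, 0, 0, 0, 0, -0.003, 0, 0, 0, 0, 0, 0, -0.003, 0, 0, 0, 0, 0]
}}

```text
time_s: 22.85
position: [0.6161, 0.0243, 0.0774]
tool_rot: [[-0.043, 0.999, 0.001], [0.999, 0.043, 0.0], [0.0, 0.001, -1.0]]
ft_force: [2.2, -2.2, 3.7]
grip_width: 0.0435
```

Run:
```python
from car import *
o=env.observe(); print(o["position"],tocar(o["position"])*1000,o["ft_force"],o["wrist_torque"])
```

```text
[0.6161 0.0243 0.0774] [[  0.4348 -49.7465  77.3551]] [ 2.1776 -2.1888  3.6806] [-0.3626 -0.3908  0.0908]
```

Emit:
{"op": "step_arm", "data": {
  "steps": [0, -0.001, 0, 0.002, 0, 0, 0, 0, -0.001, 0, 0.003, 0, 0, 0, 0, -0.001, 0, 0.003, 0, 0, 0]
}}

```text
time_s: 23.15
position: [0.6161, 0.0243, 0.0771]
tool_rot: [[-0.043, 0.999, 0.002], [0.999, 0.043, 0.0], [0.0, 0.002, -1.0]]
ft_force: [0.0, -1.3, 8.5]
grip_width: 0.0431
```

Run:
```python
from car import *
o=env.observe(); print(o["position"],tocar(o["position"])*1000,o["ft_force"],o["wrist_torque"])
```

```text
[0.6161 0.0243 0.0771] [[  0.416  -49.7168  77.1359]] [ 0.0273 -1.2503  8.5072] [-0.1322 -0.0219  0.0914]
```

Seated on the jaw: Fy about 0, Fz 8.5 N, level. Releasing.

Emit:
{"op": "step_arm", "data": {
  "steps": [0.65, 0, 0, 0, 0, 0, 0, 0.65, 0, 0, 0, 0, 0, 0, 0.65, 0, 0, 0, 0, 0, 0, 0.7, 0, 0, 0, 0, 0, 0, 0.7, 0, 0, -0.05, 0, 0, 0, 0.7, 0, 0, -0.2, 0, 0, 0, 0.7, 0, 0, -0.35, 0, 0, 0, 0.7, 0, 0, -0.45, 0, 0, 0, 0.7, 0, 0, -0.5, 0, 0, 0, 0.7, 0, 0, -0.5, 0, 0, 0]
}}

```text
time_s: 24.15
position: [0.6163, 0.0239, 0.2283]
tool_rot: [[-0.043, 0.999, 0.004], [0.999, 0.043, -0.001], [-0.001, 0.004, -1.0]]
ft_force: [0.6, 0.5, -0.1]
grip_width: 0.0596
```

Run:
```python
from car import *
p,d,c=snap("wrist","w24"); o=env.observe(); print(o["position"],tocar(o["position"])*1000,o["ft_force"])
p,d,c=snap("scene","c24"); cv2.imwrite("pics/c24c.png",cv2.resize(p[150:270,260:400],None,fx=4.6,fy=4.6,interpolation=cv2.INTER_CUBIC))
p,d,c=snap("side","s24"); cv2.imwrite("pics/s24c.png",cv2.resize(p[150:300,270:420],None,fx=3.8,fy=3.8,interpolation=cv2.INTER_CUBIC))
```

```text
[0.6157 0.0239 0.2263] [[  0.0073 -50.1215 226.3173]] [-0.9366  1.0648 -1.3704]
```

View pics/w24.png

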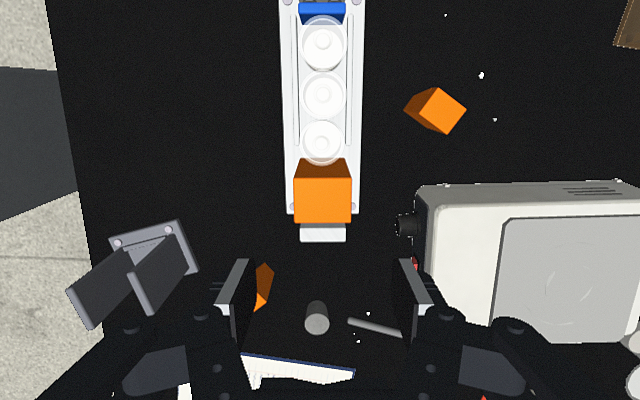

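View pics/c24c.png

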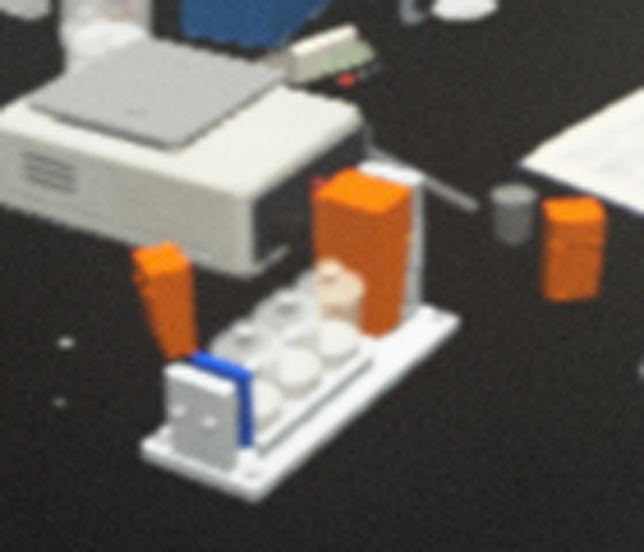

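View pics/s24c.png

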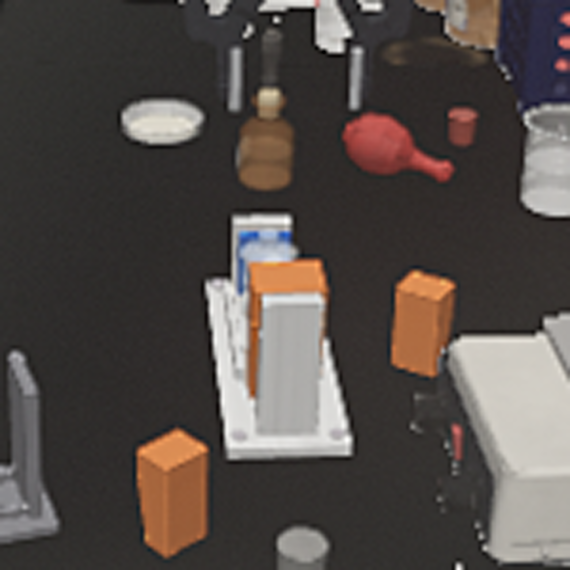

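Run:
```python
from car import *
for t in ["w24","s24","c24"]:
    p,d,c=load(t); hsv=cv2.cvtColor(p,cv2.COLOR_BGR2HSV)
    org=(hsv[...,0]>3)&(hsv[...,0]<20)&(hsv[...,1]>180)
    L=tocar(cloud(c,d,org)); L=L[(abs(L[:,0])<.03)&(L[:,1]>-.09)&(L[:,1]<-.02)]
    T=L[L[:,2]>np.percentile(L[:,2],99)-.006]; print(t,"wedge top z",np.median(T[:,2]),rect(T))
    A=tocar(cloud(c,d,~org)); A=A[(abs(A[:,0])<.015)&(A[:,1]>-.086)&(A[:,1]<-.075)&(A[:,2]>.09)]; 
    print("jaw top z",len(A),np.median(A[:,2]) if len(A) else None)
    L=tocar(cloud(c,d)); b=L[(L[:,0]>-.034)&(L[:,0]<-.03)&(abs(L[:,1])<.08)]; print("floor plate z",np.median(b[:,2]))
p,d,c=load("w24"); hsv=cv2.cvtColor(p,cv2.COLOR_BGR2HSV)
for n,px,z in [("k3",(322,143),.075),("k2",(322,96),.075),("k1",(322,44),.075),("jaw front",(323,225),.103)]: print(n,tocar(onz(c,px,z))*1000)
for t in ["w9","w24"]:
    p,d,c=load(t); hsv=cv2.cvtColor(p,cv2.COLOR_BGR2HSV)
    blue=(hsv[...,0]>105)&(hsv[...,0]<130)&(hsv[...,1]>150); blue[:,:280]=0; blue[:,370:]=0; blue[90:]=0
    B=tocar(cloud(c,d,blue)); T=B[B[:,2]>.053]; print(t,"pad top y",np.percentile(T[:,1],[2,50,98]))
cv2.imwrite("pics/w24c.png",cv2.resize(load("w24")[0][0:250,270:380],None,fx=3.5,fy=2.4,interpolation=cv2.INTER_CUBIC))
for t,n in [("s24","side"),("c24","scene")]:
    for x in ["stopper","dropper","petri"]:
        r=imaging.pinpoint(n,x)[:1]; print(n,x,r and np.round(r[0]["pixel"],1))
```

```text
w24 wedge top z 0.10184214632885957 ((-1.0730934143066406, -50.963829040527344), (36.1164436340332, 43.848297119140625), 89.89295196533203)
jaw top z 449 0.10147990892890862
floor plate z 0.24138584059990903
s24 wedge top z 0.10128209325512916 ((-12.24144458770752, -52.375221252441406), (34.460121154785156, 0.43585777282714844), 53.00370407104492)
jaw top z 395 0.3686158616211229
floor plate z 0.3016065531753543
c24 wedge top z 0.1029369329162011 ((2.00341796875, -45.99396896362305), (37.40919876098633, 45.95855712890625), 87.64822387695312)
jaw top z 26 0.1030008776217674
floor plate z 0.34544656934438966
k3 [[ -1.3979 -11.9044  75.    ]]
k2 [[-1.3163 23.5597 75.    ]]
k1 [[-1.2331 59.7021 75.    ]]
jaw front [[ -0.6758 -70.3692 103.    ]]
w9 pad top y [0.0804 0.0836 0.0874]
w24 pad top y [0.0826 0.0861 0.0903]
side stopper [348.7 305.7]
side dropper [310.4 180.7]
side petri [312.9 181.1]
scene stopper [371.1 202.3]
scene dropper [241.6 294.4]
scene petri [232.9 344.2]
```

View pics/w24c.png

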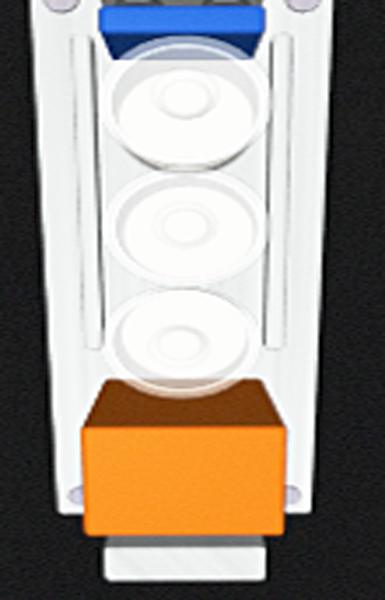

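The wedge top is level with the jaw (0.4 mm apart by depth), its yaw is in line, and the bottles are upright and packed. The pad face moved about 2.3 mm, and the 7 N of row force suggests roughly 2.8 mm of pad travel. The stopper, dropper bottle and petri dish haven't moved. Handing in.

Run:
```python
from rig import env, close_job
print(close_job());
```

```text
the job is handed in; nothing more can be done
None
```

The job is done and handed in at about 24.5 s of the 67 s allowed; the rig gives no verdict.

**What I did:** I stood the loose bottle in the carrier and slid it up against the row. I then lifted the wedge out of its holder by its head, stood it upright on the bench and took it again across its 44 mm sides. I drove it down between the row and the jaw until it sat on the jaw, then let go and raised the gripper clear.

**Last checks:**
- **Wedge:** its top is level with the jaw top within about 0.5 mm (wrist depth 101.8 against 101.5 mm, scene camera 102.9 against 103.0 mm). It is about 1 mm off the centre line and in line with the carrier.
- **Row:** all three bottles look upright between the rails.
- **Pad:** wrist depth shows it pressed in about 2.3 mm. The 7 N of row force before seating suggests about 2.9 mm.
- **Left-alone items:** the scene camera finds the stopper and dropper bottle within a pixel of where they were. The petri dish reads about 4 pixels off, but looks unmoved in the pictures and the arm never went near it.

**Disagreements:**
- **Bottle positions:** the last wrist view read the bottles at carrier y of about -12, +23.5 and +60 mm, where roughly -14, +24 and +63 mm was expected. I put this down to a height bias of a few mm in the wrist camera, since it also read the jaw's front edge 3 mm off. All three still lie within the limits.
- **Dropper bottle:** the side camera's last detection of it landed on the petri dish, so I ignored it.

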